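Carry the sewing caddy with its free-running till to the riser

TASK

I want to dust this table: take the sewing caddy by its arched handle, lift it, carry it over to the low wooden riser and hold it just above it until its sliding inner tray stays steady in the middle, then set the caddy down gently and squarely on the riser and let go. The inner tray runs very freely lengthwise and has open pins on it: never let it run against the ends of the caddy, do not touch it with the gripper, steer it only by tilting and moving the caddy, and leave it standing still in the middle. Leave the other things on the table alone.

Things in the scene. Friction and masses are not known exactly. Their poses are not given: they have to be found in the camera images.
- caddy: Open plywood sewing caddy with an arched handle, 0.55 kg nominal without the inner tray. Origin: centre of its flat underside; x along its length, y across, z up. Box 320 x 200 mm, walls 8 mm thick and 70 mm high. Handle uprights (22 mm wide, 146 mm high) outside the middle of the two short ends, 344 mm overall, then 45-degree shoulders up to the grip bar.
- caddy_grip (a point): Middle of the handle's straight level grip bar, 192 mm above the caddy's underside. Bar: along the caddy's x, 220 mm long, 22 mm wide in y, 16 mm high (184 to 200 mm up). Pinch from above, fingers closing along the caddy's y. The load hangs below; the held caddy may sit 0.01 rad or so out of level.
- till: The inner tray (till) with thread spools and a pin dish, 164 x 176 mm, 0.25 kg nominal; spool tops 86 mm above the caddy's underside. Slides only along the caddy's x, on rollers. Origin: middle of its underside, in the caddy's frame (s, 0, 42 mm): s = 0 in the middle, ends at s = +-70 mm; starts 26 to 40 mm off. Nearly free: drag about 0.003 N (1 mrad of tilt) plus 0.1 N per m/s.
- riser: Low dark wooden riser (small bench), fixed, 370 x 230 mm, flat top 45 mm above the table. Origin: centre of its footprint at table height; x along its length. The caddy fits on it lengthwise, either way round.
- riser_top (a point): Centre of the riser's top face, 45 mm above the table.
- bowl: White bowl, 130 mm across, 60 mm high, beyond the work; bystander, origin under its centre.
- remote: Black remote control, 190 x 44 x 19 mm, beyond the work; bystander, origin under its centre.
- duster: Feather duster, about 440 mm long with a black handle, lying to the left of the work; bystander, origin under its middle.

How it is judged:
By the outcome, as a careful person would: the job done as asked, in the order asked, and still so for the second after the job is handed in, with the robot touching nothing.
It also fails if it takes over 69 s, if anything falls off the work surface, if the arm or the gripper's body presses on something with over 40 N, if the wrist force passes 120 N, or if a joint passes its speed limit or range.

ROBOT

A 6-joint arm with a two-finger parallel gripper is mounted at the origin on the work surface. World frame = base frame: x ahead of the robot, y to its left, z up, the work surface at z = 0. Lengths are in m, angles in rad, forces in N, time in s.
With the tool pointing down it reaches from about 0.3 to 0.75 m from the base axis. Payload 8.5 kg.
Tool frame: the origin (TCP) lies on the mounting face of the last link; the fingertips stand 173 mm ahead of it and the grasp point (between the pads) lies 155 mm ahead of it; z points along the fingers, y is the line along which they close (so a half turn about z gives the same grasp; the last joint's range is limited). The gripper opens to 85 mm and grips with 20 to 120 N. Pads are 22 mm wide; open, the fingers measure 114 mm over their backs; the gripper's body (76 mm by 85 mm) begins 54 mm behind the grasp point. The pads swing forward as they close: fully open they stand 13 mm farther back than shut.
Start: joints at [0.983, 0.381, 1.297, -0, 1.464, -0.215], TCP at [0.2, 0.512, 0.405] pointing down, gripper open.
Joint ranges: [-3.11, 3.11], [-0.89, 2.33], [0.22, 2.48], [-1.42, 4.56], [0.17, 2.85], [-2.88, 2.88]. Speed limits (rad/s): [2.39, 2.39, 3.14, 3.14, 3.14, 3.14].

INTERFACE

Orientations are given as a unit quaternion [w, x, y, z].
In Python, from bench import * gives the robot as it stands. The module is installed in compiled form; this text tells all that it offers.
- The arm moves only by the tool drive_tool, never from a script. Its argument "motion" is a list of rows, each an object of numbers: "ax", "ay", "az": the turn, a rotation vector about the tool's x, y, z in rad; "tx", "ty", "tz": the shift along the tool's x, y, z in mm; "gripper": the opening, from 0 (shut) to 1 (fully open). In form: [{"ax": .., "ay": .., "az": .., "tx": .., "ty": .., "tz": .., "gripper": ..}, ...]. A call has 1 to 12 rows; each row shifts and turns the commanded pose from where the row before left it, along the tool's axes as they then stand; what a row does not reach is not made up. A row lasts 1/8 s, in which the tool goes at most 62.5 mm and 10.7 degrees, less where a joint would pass 70% of its speed; a pose out of reach is approached as far as the arm can. A call is refused whole if a number of a shift passes 62.5 or a number of a turn 0.188, either way. A call with a gripper value outside its range is refused whole. The fingers move at their own pace and stop on an object; "force" is the grip in N (left out, the last holds). Time passes only in rows, so rows that do not move let the fingers close. It gives the time, the measured TCP pose, the force, the opening and the grip force at its end, in the units of the state.
- observe(): the state, without advancing time (a new reading comes with each control period).
- snapshot(name): name is "side" or "top" or "wrist"; returns the picture (400x640x3 uint8, blue, green, red); there is no depth.
- camera_model(name): a dict with "camera_matrix" (3x3 intrinsics, pixels), "camera_from_world" (4x4, takes a point from world to camera coordinates). Camera axes: x right, y up, looking along -z (the intrinsics and any distortion apply to the point x, -y, -z); pixel columns grow to the right and rows downward; lengths in m; the calibration is good to about 2 mm. The wrist camera is an equidistant fisheye: a pixel r from the principal point sees the ray r / f radians off the axis. A picture is of the moment at which its call begins: read the wrist's pose just before it. camera_model takes no time and is no camera call; for the wrist camera it gives the pose at the moment of the call.
- close_job(): hands the job in; it is judged then, once.
The state is a dict: "time": time; "joints": joint angles; "joint_vel": joint speeds; "tau": joint torques, N m; "eef_pos": TCP position; "eef_rot": TCP orientation; "ft_force": force on the tool from outside, world axes, zero at the start; "ft_torque": the same for the moment, N m; "opening": finger opening in m; "finger_force": force on a finger pad.
Only numpy, scipy, OpenCV 4.12 (cv2) and the standard library are available. Lean on these libraries where they do the work, as an engineer would, in place of code of your own. Each camera call takes 0.05 s, during which the arm holds its last target. There are 200 camera calls.

## Working session

There is one attempt and no reset: what is moved stays moved. The work goes in short steps, Python scripts to look and compute and a tool call to move; the robot and the scene stay as the last step left them, time stands still between calls to the robot, and variables do not carry over. Pictures are saved under pics/ and viewed, at most 10 in all, crops included, and the job is handed in when it is done.

Besides the shell and the picture viewer there is one more tool, called after ">>>" by a JSON object that holds its "op" and its "data". drive_tool: Moves the arm, as the interface text tells. Its arguments: {"type":"object","properties":{"motion":{"type":"array","items":{"type":"object","properties":{"ax":{"type":"number"},"ay":{"type":"number"},"az":{"type":"number"},"tx":{"type":"number"},"ty":{"type":"number"},"tz":{"type":"number"},"gripper":{"type":"number"}}}},"force":{"type":"number"}},"required":["motion"]}

```bash
mkdir -p pics
python3 - <<'E'
from bench import *
import cv2,numpy as np
np.set_printoptions(precision=4,suppress=True)
print(observe())
for n in ["side","top","wrist"]:
    m=camera_model(n);print(n,m)
    cv2.imwrite(f"pics/{n}0.png",snapshot(n))
E
```

```text
{'time': 0.0, 'joints': array([ 0.9827,  0.3812,  1.2983,  0.    ,  1.4636, -0.2153]), 'joint_vel': array([0.0005, 0.0003, 0.0002, 0.0004, 0.0014, 0.0012]), 'tau': array([  0.003 , -44.844 , -23.1298,   0.0001,   0.0045,  -0.    ]), 'eef_pos': array([0.2003, 0.5122, 0.4041]), 'eef_rot': array([-0.0003,  0.1853,  0.9827, -0.0007]), 'ft_force': array([-1.0823,  0.0082,  0.5928]), 'ft_torque': array([-0.0382, -0.0421, -0.012 ]), 'finger_force': 0.0, 'opening': 0.08531304924360286}
side {'camera_matrix': array([[455.6635,   0.    , 319.8139],
       [  0.    , 455.6635, 198.6821],
       [  0.    ,   0.    ,   1.    ]]), 'camera_from_world': array([[ 0.8995, -0.4368,  0.0085, -0.4703],
       [ 0.3376,  0.7074,  0.6209, -0.4016],
       [-0.2772, -0.5557,  0.7838, -0.945 ],
       [ 0.    ,  0.    ,  0.    ,  1.    ]])}
top {'camera_matrix': array([[374.2615,   0.    , 319.8547],
       [  0.    , 374.2615, 195.2446],
       [  0.    ,   0.    ,   1.    ]]), 'camera_from_world': array([[ 0.0048, -0.9997, -0.0242,  0.1555],
       [ 0.9833,  0.0003,  0.1822, -0.6151],
       [-0.1821, -0.0246,  0.983 , -0.9329],
       [ 0.    ,  0.    ,  0.    ,  1.    ]])}
wrist {'camera_matrix': array([[309.7069,   0.    , 320.7838],
       [  0.    , 309.7069, 195.7238],
       [  0.    ,   0.    ,   1.    ]]), 'camera_from_world': array([[ 0.3639,  0.9315, -0.0015, -0.5501],
       [-0.8843,  0.345 , -0.3146,  0.0413],
       [-0.2925,  0.1158,  0.9492, -0.38  ],
       [ 0.    ,  0.    ,  0.    ,  1.    ]])}
```

View pics/top0.png

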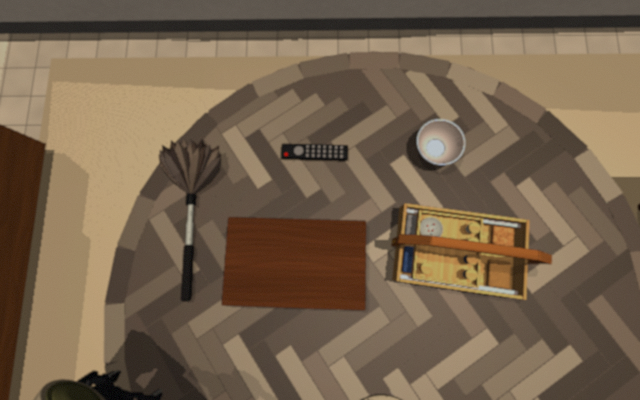

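View pics/side0.png

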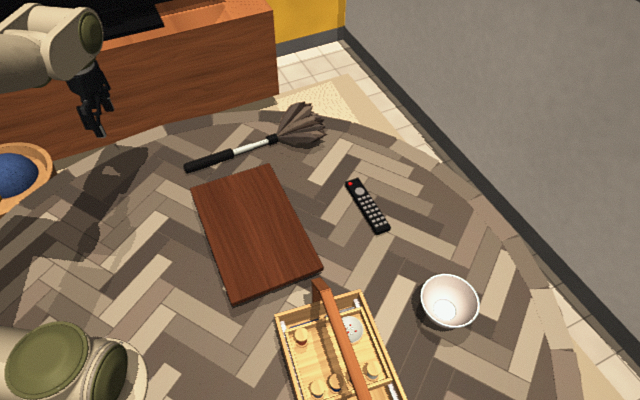

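The top view shows the riser with corners near (229,218), (366,220), (365,309), (222,305). The caddy box has corners near (403,205), (529,213), (526,298), (396,281), and its handle runs from (395,240) to (550,259). I'll enlarge the caddy and the riser.

Run:
```python
import cv2,numpy as np
im=cv2.imread("pics/top0.png")
a=cv2.resize(im[195:310,385:560],None,fx=4.5,fy=4.5,interpolation=cv2.INTER_CUBIC)
b=cv2.resize(im[205:320,212:382],None,fx=4.5,fy=4.5,interpolation=cv2.INTER_CUBIC)
for c,(x0,y0) in ((a,(385,195)),(b,(212,205))):
    for x in range(-(-x0//20)*20,x0+175,20):
        cv2.putText(c,str(x),(int((x-x0)*4.5),10),0,.4,(255,255,255),1);cv2.line(c,(int((x-x0+.5)*4.5),12),(int((x-x0+.5)*4.5),20),(255,255,255))
    for y in range(-(-y0//20)*20,y0+115,20):
        cv2.putText(c,str(y),(0,int((y-y0)*4.5)),0,.4,(255,255,255),1);cv2.line(c,(0,int((y-y0+.5)*4.5)),(10,int((y-y0+.5)*4.5)),(255,255,255))
cv2.imwrite("pics/cA.png",a);cv2.imwrite("pics/cB.png",b)
```

```text
(no output)
```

View pics/cA.png

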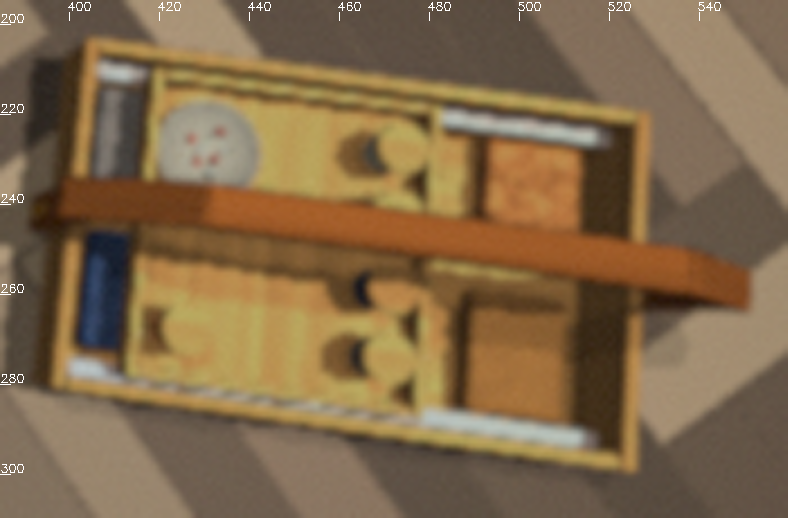

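View pics/cB.png

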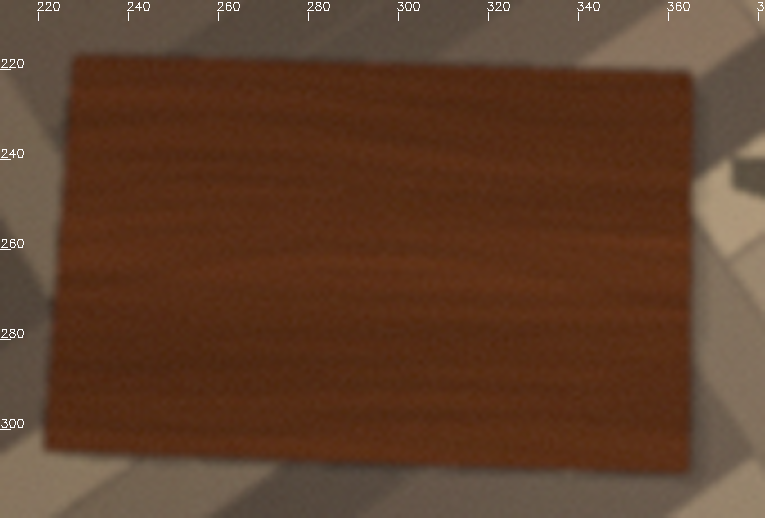

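```bash
cat > h.py <<'E'
import numpy as np, cv2
from bench import *
from scipy.optimize import least_squares
from scipy.spatial.transform import Rotation as R
np.set_printoptions(precision=4,suppress=True)
def proj(n,P,m=None):
    m=m or camera_model(n);T=m["camera_from_world"];c=np.atleast_2d(P)@T[:3,:3].T+T[:3,3]
    K=m["camera_matrix"]; return np.c_[K[0,0]*c[:,0]/-c[:,2]+K[0,2],-K[1,1]*c[:,1]/-c[:,2]+K[1,2]]
def plane(n,uv,z,m=None):
    m=m or camera_model(n);T=m["camera_from_world"];K=m["camera_matrix"];uv=np.atleast_2d(uv)
    d=np.c_[(uv[:,0]-K[0,2])/K[0,0],-(uv[:,1]-K[1,2])/K[1,1],-np.ones(len(uv))]@T[:3,:3]
    o=-T[:3,:3].T@T[:3,3]; return o+d*((z-o[2])/d[:,2])[:,None]
def fit(n,loc,uv,z):
    w=plane(n,uv,z)[:,:2];loc=np.array(loc,float)
    def f(p):
        c,s=np.cos(p[2]),np.sin(p[2]);return (loc@np.array([[c,s],[-s,c]])+p[:2]-w).ravel()
    r=least_squares(f,[*w.mean(0),-1.5]);return r.x,r.fun
E
python3 - <<'E'
from h import *
A=lambda p:np.array(p)/4.5+[384.5,194.5]
B=lambda p:np.array(p)/4.5+[211.5,204.5]
# image right = -y world; local x -> image right ; local y -> image up (world +x)
c=[[-.16,.1],[.16,.1],[.16,-.1],[-.16,-.1]]
p,e=fit("top",c,A([(90,38),(650,112),(637,470),(52,388)]),.07);print("caddy rim",p,e)
r,e=fit("top",np.array(c)*[[.185/.16,1.15]],B([(72,56),(693,72),(690,471),(45,450)]),.045);print("riser",r,e)
h=plane("top",A([(210,187),(690,246),(690,285),(205,225)]),.2);print("bar",h,h.mean(0))
for z in (.07,.08):
  t=plane("top",A([(157,72),(440,105),(418,412),(127,378)]),z);cs,sn=np.cos(p[2]),np.sin(p[2])
  print("till local",(t[:,:2]-p[:2])@np.array([[cs,-sn],[sn,cs]]))
E
```

```text
caddy rim [ 0.4728 -0.2065 -1.7043] [ 0.0009  0.0016  0.0006 -0.0012 -0.0011 -0.0004 -0.0004  0.0001]
riser [ 0.4408  0.2227 -1.5941] [ 0.002   0.0009  0.0022 -0.0013 -0.002  -0.0016 -0.0021  0.0021]
bar [[ 0.4971 -0.0922  0.2   ]
 [ 0.4694 -0.3212  0.2   ]
 [ 0.4508 -0.3193  0.2   ]
 [ 0.4786 -0.0889  0.2   ]] [ 0.474  -0.2054  0.2   ]
till local [[-0.1185  0.0847]
 [ 0.0418  0.0874]
 [ 0.0402 -0.0846]
 [-0.1195 -0.0885]]
till local [[-0.1207  0.083 ]
 [ 0.0379  0.0856]
 [ 0.0363 -0.0846]
 [-0.1217 -0.0884]]
```

>>> {"op": "drive_tool", "data": {"motion": [{"az":0.1664,"tz":-4},{"az":0.1664,"tz":-4},{"az":0.1664,"tz":-4},{"az":0.1664,"tz":-4},{"az":0.1664,"tz":-4},{"az":0.1664},{"az":0.1664},{"az":0.1664}], "force": 90}}

```text
validation failed for argument at $.mo...
```

>>> {"op": "drive_tool", "data": {"motion": [{"tx":-48,"ty":26},{"tx":-48,"ty":26},{"tx":-48,"ty":26},{"tx":-48,"ty":26},{"tx":-48,"ty":26},{"tx":-48,"ty":26},{"tx":-48,"ty":26},{"tx":-48,"ty":26},{"tx":-48,"ty":26},{"tx":-48,"ty":26},{"tx":-48,"ty":26},{"tx":-48,"ty":26}]}}

```text
validation failed for argument at $.mo...
```

>>> {"op": "drive_tool", "data": {"motion": [{"tx":-48,"ty":26},{"tx":-48,"ty":26},{},{}]}}

```text
validation failed for argument at $.mo...
```

Run:
```python
from h import *
s=observe();print(s["time"],s["joints"],s["eef_pos"],s["eef_rot"])
cv2.imwrite("pics/w1.png",snapshot("wrist"))
Rm=R.from_quat(s["eef_rot"],scalar_first=True).as_matrix();print(Rm)
print("tool delta to above grip mm",Rm.T@(np.array([.4737,-.206,.347])-s["eef_pos"])*1e3, camera_model("wrist")["camera_from_world"])
```

```text
0.15 [ 0.9827  0.3811  1.2981 -0.      1.4636 -0.2153] [0.2003 0.5122 0.4042] [-0.0002  0.1853  0.9827 -0.0005]
[[-0.9313  0.3642 -0.0006]
 [ 0.3642  0.9313 -0.001 ]
 [ 0.0002 -0.0011 -1.    ]]
tool delta to above grip mm [-516.191  -569.2414   57.7581] [[ 0.3639  0.9315 -0.001  -0.5503]
 [-0.8842  0.3451 -0.3147  0.0413]
 [-0.2928  0.1154  0.9492 -0.38  ]
 [ 0.      0.      0.      1.    ]]
```

View pics/w1.png

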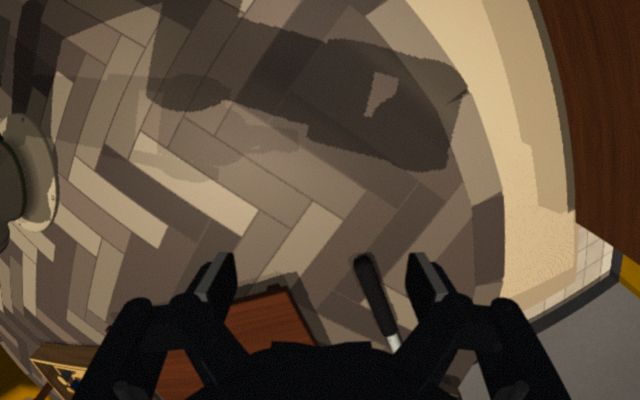

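The moves were refused before anything happened. This wrist picture is still the start pose, with the fingertips at about (225,275) and (425,275) and the riser and duster handle below. The call probably wants every field in each row, so I'll test one full row.

>>> {"op": "drive_tool", "data": {"motion": [{"ax":0,"ay":0,"az":0.1664,"tx":0,"ty":0,"tz":-4,"gripper":1}], "force": 90}}

```text
time: 0.32
eef_pos: [0.2003, 0.5122, 0.4083]
eef_rot: [-0.0, 0.268, 0.963, -0.001]
ft_force: [-0.1, 0.2, -0.4]
opening: 0.0857
finger_force: 0.0
```

>>> {"op": "drive_tool", "data": {"motion": [{"ax":0,"ay":0,"az":0.1664,"tx":0,"ty":0,"tz":-4,"gripper":1},{"ax":0,"ay":0,"az":0.1664,"tx":0,"ty":0,"tz":-4,"gripper":1},{"ax":0,"ay":0,"az":0.1664,"tx":0,"ty":0,"tz":-4,"gripper":1},{"ax":0,"ay":0,"az":0.1664,"tx":0,"ty":0,"tz":-4,"gripper":1},{"ax":0,"ay":0,"az":0.1664,"tx":0,"ty":0,"tz":0,"gripper":1},{"ax":0,"ay":0,"az":0.1664,"tx":0,"ty":0,"tz":0,"gripper":1},{"ax":0,"ay":0,"az":0.1664,"tx":0,"ty":0,"tz":0,"gripper":1}]}}

```text
time: 1.2
eef_pos: [0.2003, 0.5122, 0.4245]
eef_rot: [0.0, 0.754, 0.656, -0.0]
ft_force: [0.4, 0.2, -0.1]
opening: 0.0856
finger_force: 0.0
```

>>> {"op": "drive_tool", "data": {"motion": [{"ax":0,"ay":0,"az":0,"tx":-48,"ty":26,"tz":0,"gripper":1},{"ax":0,"ay":0,"az":0,"tx":-48,"ty":26,"tz":0,"gripper":1},{"ax":0,"ay":0,"az":0,"tx":-48,"ty":26,"tz":0,"gripper":1},{"ax":0,"ay":0,"az":0,"tx":-48,"ty":26,"tz":0,"gripper":1},{"ax":0,"ay":0,"az":0,"tx":-48,"ty":26,"tz":0,"gripper":1},{"ax":0,"ay":0,"az":0,"tx":-48,"ty":26,"tz":0,"gripper":1},{"ax":0,"ay":0,"az":0,"tx":-48,"ty":26,"tz":0,"gripper":1},{"ax":0,"ay":0,"az":0,"tx":-48,"ty":26,"tz":0,"gripper":1},{"ax":0,"ay":0,"az":0,"tx":-48,"ty":26,"tz":0,"gripper":1},{"ax":0,"ay":0,"az":0,"tx":-48,"ty":26,"tz":0,"gripper":1},{"ax":0,"ay":0,"az":0,"tx":-48,"ty":26,"tz":0,"gripper":1},{"ax":0,"ay":0,"az":0,"tx":-48,"ty":26,"tz":0,"gripper":1}]}}

```text
time: 2.7
eef_pos: [0.4333, -0.102, 0.4248]
eef_rot: [0.0, 0.753, 0.658, 0.0]
ft_force: [0.3, 1.0, 0.8]
opening: 0.0859
finger_force: 0.0
```

>>> {"op": "drive_tool", "data": {"motion": [{"ax":0,"ay":0,"az":0,"tx":-48,"ty":26,"tz":0,"gripper":1},{"ax":0,"ay":0,"az":0,"tx":-48,"ty":26,"tz":0,"gripper":1},{"ax":0,"ay":0,"az":0,"tx":0,"ty":0,"tz":0,"gripper":1},{"ax":0,"ay":0,"az":0,"tx":0,"ty":0,"tz":0,"gripper":1}]}}

```text
time: 3.2
eef_pos: [0.4717, -0.2019, 0.4244]
eef_rot: [-0.001, 0.753, 0.658, -0.0]
ft_force: [0.1, 1.1, 0.1]
opening: 0.0854
finger_force: 0.0
```

Run:
```python
from h import *
s=observe();print(s["time"],s["joints"],s["eef_pos"],s["eef_rot"])
cv2.imwrite("pics/w2.png",snapshot("wrist"))
Rm=R.from_quat(s["eef_rot"],scalar_first=True).as_matrix();print(Rm)
print("tool delta to above grip mm",Rm.T@(np.array([.4737,-.206,.347])-s["eef_pos"])*1e3, camera_model("wrist")["camera_from_world"])
```

```text
3.2 [-0.6355  0.3015  1.3602  0.0002  1.4809 -0.5021] [ 0.4717 -0.2019  0.4244] [-0.0005  0.7527  0.6584 -0.    ]
[[ 0.133   0.9911 -0.0007]
 [ 0.9911 -0.133   0.0008]
 [ 0.0006 -0.0008 -1.    ]]
tool delta to above grip mm [-3.8723  2.6115 77.4328] [[ 0.9913 -0.1318 -0.     -0.4944]
 [ 0.1251  0.941  -0.3144  0.1769]
 [ 0.0415  0.3117  0.9493 -0.3559]
 [ 0.      0.      0.      1.    ]]
```

View pics/w2.png

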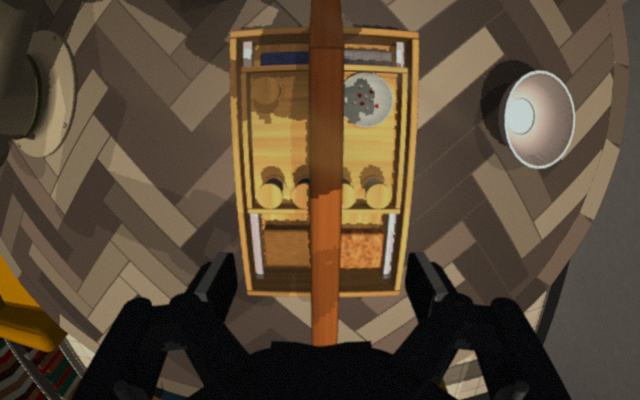

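The wrist view shows the caddy below, upright in the frame. The bar is centred near (326,200), midway between the fingertips at 235 and 410. The tray edges are at rows 67 and 212 (caddy -x is up) and the pin dish is at (368,98). Next: descend and close.

>>> {"op": "drive_tool", "data": {"motion": [{"ax":0,"ay":0,"az":0,"tx":-2,"ty":1.3,"tz":9,"gripper":1},{"ax":0,"ay":0,"az":0,"tx":-2,"ty":1.3,"tz":9,"gripper":1},{"ax":0,"ay":0,"az":0,"tx":0,"ty":0,"tz":10,"gripper":1},{"ax":0,"ay":0,"az":0,"tx":0,"ty":0,"tz":10,"gripper":1},{"ax":0,"ay":0,"az":0,"tx":0,"ty":0,"tz":10,"gripper":1},{"ax":0,"ay":0,"az":0,"tx":0,"ty":0,"tz":10,"gripper":1},{"ax":0,"ay":0,"az":0,"tx":0,"ty":0,"tz":10,"gripper":1},{"ax":0,"ay":0,"az":0,"tx":0,"ty":0,"tz":9,"gripper":1},{"ax":0,"ay":0,"az":0,"tx":0,"ty":0,"tz":0,"gripper":1}]}}

```text
time: 4.38
eef_pos: [0.4739, -0.2065, 0.3471]
eef_rot: [-0.001, 0.753, 0.658, -0.0]
ft_force: [-0.1, -0.4, -0.4]
opening: 0.0857
finger_force: 0.0
```

>>> {"op": "drive_tool", "data": {"motion": [{"ax":0,"ay":0,"az":0,"tx":0,"ty":0,"tz":0,"gripper":0.5},{"ax":0,"ay":0,"az":0,"tx":0,"ty":0,"tz":0,"gripper":0.4},{"ax":0,"ay":0,"az":0,"tx":0,"ty":0,"tz":0,"gripper":0.3},{"ax":0,"ay":0,"az":0,"tx":0,"ty":0,"tz":0,"gripper":0.2},{"ax":0,"ay":0,"az":0,"tx":0,"ty":0,"tz":0,"gripper":0.1},{"ax":0,"ay":0,"az":0,"tx":0,"ty":0,"tz":0,"gripper":0},{"ax":0,"ay":0,"az":0,"tx":0,"ty":0,"tz":0,"gripper":0}], "force": 20}}

```text
time: 5.25
eef_pos: [0.4739, -0.2065, 0.3479]
eef_rot: [0.0, 0.753, 0.658, 0.0]
ft_force: [0.2, 0.9, 2.7]
opening: 0.0215
finger_force: 22.3
```

>>> {"op": "drive_tool", "data": {"motion": [{"ax":0,"ay":0,"az":0,"tx":0,"ty":0,"tz":0,"gripper":0},{"ax":0,"ay":0,"az":0,"tx":0,"ty":0,"tz":0,"gripper":0},{"ax":0,"ay":0,"az":0,"tx":0,"ty":0,"tz":0,"gripper":0}], "force": 90}}

```text
time: 5.62
eef_pos: [0.4739, -0.2065, 0.3482]
eef_rot: [0.0, 0.753, 0.658, 0.0]
ft_force: [-0.5, 1.3, 5.7]
opening: 0.0206
finger_force: 89.6
```

Run:
```python
from h import *
s=observe();print(s)
print(camera_model("wrist"))
np.save("ref_pose.npy",np.r_[s["eef_pos"],s["eef_rot"]])
cv2.imwrite("pics/w3.png",snapshot("wrist"))
cv2.imwrite("pics/t3.png",snapshot("top"))
```

```text
{'time': 5.625, 'joints': array([-0.6402,  0.3734,  1.4838,  0.    ,  1.2835, -0.507 ]), 'joint_vel': array([-0.001 ,  0.0015,  0.0017, -0.0004,  0.0012, -0.0013]), 'tau': array([ -0.1957, -39.5378, -19.7782,  -0.0581,  -0.2467,  -0.034 ]), 'eef_pos': array([ 0.4739, -0.2065,  0.3482]), 'eef_rot': array([0.0004, 0.7526, 0.6585, 0.0001]), 'ft_force': array([-0.5322,  1.2975,  5.6524]), 'ft_torque': array([ 0.1223,  0.1045, -0.0237]), 'finger_force': 89.63457584381104, 'opening': 0.020593463901177163}
{'camera_matrix': array([[309.7069,   0.    , 320.7838],
       [  0.    , 309.7069, 195.7238],
       [  0.    ,   0.    ,   1.    ]]), 'camera_from_world': array([[ 0.9912, -0.1324,  0.0011, -0.4979],
       [ 0.126 ,  0.9406, -0.3152,  0.1571],
       [ 0.0407,  0.3125,  0.949 , -0.2811],
       [ 0.    ,  0.    ,  0.    ,  1.    ]])}
```

View pics/w3.png

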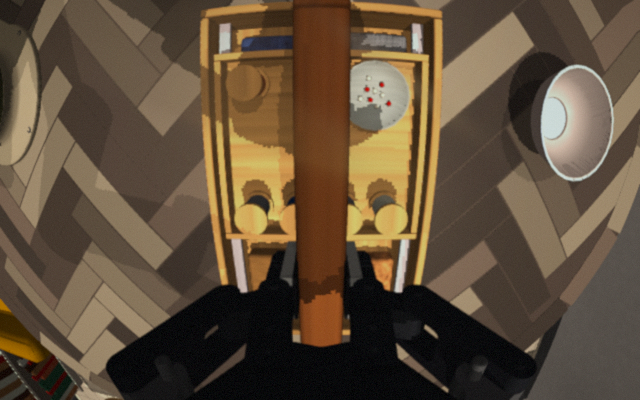

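Gripped: the bar is between the pads. The tray's -x edge is at row 57 and its +x edge at row 237; the pin dish is at (375,95), and the caddy's -x rim is at about row 14. I'll build a tracker that rectifies the wrist picture into the caddy frame and matches the dish.

```bash
cat > track.py <<'E'
from h import *
M=camera_model("wrist"); K=M["camera_matrix"]
if __import__("os").path.exists("camcad.npy"): CC=np.load("camcad.npy")
else:
    yaw=-1.7043; T=np.eye(4); T[:3,:3]=R.from_euler("z",yaw).as_matrix(); T[:3,3]=[.4737,-.206,0]
    CC=M["camera_from_world"]@T; np.save("camcad.npy",CC)   # camera from caddy, fixed by the grasp
def pc(P):
    c=np.asarray(P,float)@CC[:3,:3].T+CC[:3,3]; q=np.stack([c[...,0],-c[...,1],-c[...,2]],-1)
    r=np.hypot(q[...,0],q[...,1]); k=np.arctan2(r,q[...,2])/np.maximum(r,1e-9)*K[0,0]
    return np.stack([q[...,0]*k+K[0,2],q[...,1]*k+K[1,2]],-1)
XS=np.arange(-.18,.18,.001)
def rect(im,z=.06,ys=np.arange(-.11,.11,.001)):
    X,Y=np.meshgrid(XS,ys,indexing="ij"); uv=pc(np.stack([X,Y,0*X+z],-1)).astype(np.float32)
    return cv2.remap(im,uv[...,0],uv[...,1],cv2.INTER_CUBIC)
E
python3 - <<'E'
from track import *
im=cv2.imread("pics/w3.png")
for z in (.05,.06,.07,.075):
    f=lambda x,y,v:least_squares(lambda a:pc([a[0],y,z])[1]-v,[x]).x[0]
    a,b=f(-.1,.05,57),f(.05,.05,237); print(z,"rim",f(-.16,.05,14),"till",a,b,b-a,(a+b)/2)
r=rect(im); r=cv2.rotate(r,cv2.ROTATE_90_COUNTERCLOCKWISE)
print(r.shape); cv2.imwrite("pics/r3.png",cv2.resize(r,None,fx=2.2,fy=2.2))
E
```

```text
0.05 rim -0.15558555335220908 till -0.11652015872284548 0.0496390502756044 0.16615920899844988 -0.033440554223620536
0.06 rim -0.15293019243440048 till -0.11529318254188965 0.044775764754211 0.16006894729610066 -0.03525870889383932
0.07 rim -0.15028039016700714 till -0.1140703697883761 0.03991369539730182 0.15398406518567792 -0.037078337195537145
0.075 rim -0.1489577802336059 till -0.11346067962633838 0.037483162243672666 0.15094384187001103 -0.037988758691332856
(220, 360, 3)
```

View pics/r3.png

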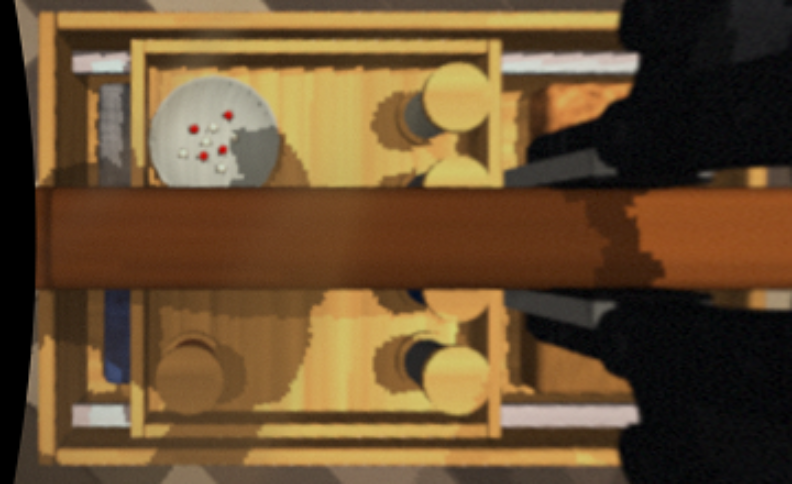

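The rectified view has tray edges at columns 132 and 501 of 792 (s ≈ -37 mm), the caddy rim at column 40 and the dish at (215,135). I'll add the tracker, then lift with a slight tilt toward the middle and measure.

```bash
cat > m.py <<'E'
from track import *
import sys,json,os
g=lambda im:cv2.GaussianBlur(cv2.cvtColor(rect(im),cv2.COLOR_BGR2GRAY),(0,0),1.2).astype(np.float32)
REF=g(cv2.imread("pics/w3.png")); S0=-37.5
def s_of(im):
    G=g(im); out=[]
    for (i0,i1,j0,j1) in ((56,130,134,192),(56,130,28,82)):
        r=cv2.matchTemplate(cv2.Sobel(G[:,j0-3:j1+3],cv2.CV_32F,1,1) if 0 else G[:,j0:j1],REF[i0:i1,j0:j1],cv2.TM_CCOEFF_NORMED)[:,0]
        k=int(np.clip(r.argmax(),1,len(r)-2)); d=(r[k-1]-r[k+1])/(2*(r[k-1]-2*r[k]+r[k+1]))
        out.append((S0+k+d-i0,r[k]))
    return out
if __name__=="__main__":
    n=int(sys.argv[1]) if len(sys.argv)>1 else 4
    T=[];S=[];th=[]
    for _ in range(n):
        o=observe(); im=snapshot("wrist"); T.append(o["time"]); S.append(s_of(im)); th.append(R.from_quat(o["eef_rot"],scalar_first=True).as_matrix()[2,:2]*1e3)
    S=np.array(S);T=np.array(T); w=S[:,0,0]
    p=np.polyfit(T-T[-1],w,1) if n>1 else [0,w[0]]
    print("t %.3f s %.2f v %.1f mm/s"%(T[-1],p[1],p[0]),"| alt",S[:,1,0],"scores",S[:,:,1].min(0),"\n s:",w,"tilt(x,y) mrad",np.mean(th,0),"pos",o["eef_pos"],"yaw q",o["eef_rot"],"F",o["ft_force"],"op",o["opening"],"ff",o["finger_force"])
    cv2.imwrite("pics/last.png",im); 
    with open("log.txt","a") as f: f.write(f"{T[-1]:.3f} {p[1]:.2f} {p[0]:.2f} {np.mean(th,0)[0]:.2f}\n")
E
python3 m.py 2
```

```text
t 5.775 s -37.50 v 0.0 mm/s | alt [-37.5089 -37.5051] scores [0.9999 0.9995] 
 s: [-37.498  -37.4979] tilt(x,y) mrad [-0.4174  0.7052] pos [ 0.4739 -0.2065  0.3481] yaw q [0.0004 0.7526 0.6585 0.0001] F [-0.8707  1.0148  5.4078] op 0.020510022887722947 ff 89.63462591171265
```

>>> {"op": "drive_tool", "data": {"motion": [{"ax":0,"ay":0.004,"az":0,"tx":0,"ty":0,"tz":-8,"gripper":0},{"ax":0,"ay":0.004,"az":0,"tx":0,"ty":0,"tz":-18,"gripper":0},{"ax":0,"ay":0.004,"az":0,"tx":0,"ty":0,"tz":-16,"gripper":0}]}}

```text
time: 6.2
eef_pos: [0.4737, -0.2066, 0.3893]
eef_rot: [-0.006, 0.753, 0.658, 0.004]
ft_force: [0.6, 0.3, -8.0]
opening: 0.0207
finger_force: 88.9
```

```bash
python3 m.py 4
```

```text
t 6.350 s -30.66 v 14.7 mm/s | alt [-32.2434 -32.1467 -31.3819 -30.0328] scores [0.9568 0.9378] 
 s: [-32.562  -32.4772 -31.6051 -30.3977] tilt(x,y) mrad [12.4057 -0.4853] pos [ 0.4738 -0.2067  0.3893] yaw q [-0.0042  0.7526  0.6585  0.0044] F [ 0.1231 -0.3104 -8.3194] op 0.020300937464540456 ff 88.85458588600159
```

>>> {"op": "drive_tool", "data": {"motion": [{"ax":0,"ay":-0.006,"az":0,"tx":0,"ty":0,"tz":0,"gripper":0},{"ax":0,"ay":0,"az":0,"tx":0,"ty":0,"tz":0,"gripper":0}]}}

```text
time: 6.65
eef_pos: [0.4738, -0.2067, 0.389]
eef_rot: [-0.003, 0.753, 0.658, 0.002]
ft_force: [-0.1, -0.7, -7.4]
opening: 0.0206
finger_force: 88.9
```

```bash
python3 m.py 5
```

```text
t 6.850 s -27.51 v -26.4 mm/s | alt [-21.9295 -31.7556 -30.5851 -29.6294 -28.3633] scores [0.6005 0.6594] 
 s: [-22.2849 -20.2381 -29.1178 -27.4272 -25.2832] tilt(x,y) mrad [ 6.3945 -0.7381] pos [ 0.4739 -0.2067  0.3896] yaw q [-0.0021  0.7526  0.6585  0.0022] F [ 0.2776  0.1185 -8.2416] op 0.02047472539157299 ff 88.86564373970032
```

```bash
cat > t.py <<'E'
from track import *
def chans(im):
    r=cv2.GaussianBlur(rect(im),(0,0),1.2).astype(np.float32)+4
    L=np.log(r); return {"rb":L[...,2]-L[...,0],"rg":L[...,2]-L[...,1],"gray":r.mean(2),"gx":cv2.Sobel(L.mean(2),cv2.CV_32F,0,1)}
A=chans(cv2.imread("pics/w3.png"))
B=chans(cv2.imread("pics/last.png"))
from scipy.signal import find_peaks
for k in A:
  for nm,(i0,i1,j0,j1) in {"dish":(64,130,138,188),"dishwall":(56,130,138,192),"lo":(56,130,28,82),"spool":(162,232,150,190),"spoollo":(162,232,28,60),"all":(56,232,138,192)}.items():
    r=cv2.matchTemplate(B[k][:,j0:j1],A[k][i0:i1,j0:j1],cv2.TM_CCOEFF_NORMED)[:,0]
    p,_=find_peaks(r);p=p[np.argsort(-r[p])][:3]
    print(k,nm,[(round(float(q-i0-37.5),1),round(float(r[q]),2)) for q in p])
E
python3 t.py
```

```text
rb dish [(-13.5, 0.99), (168.5, 0.5), (-74.5, 0.45)]
rb dishwall [(-13.5, 0.98), (168.5, 0.42), (-74.5, 0.36)]
rb lo [(-13.5, 0.94), (-2.5, 0.12), (61.5, 0.06)]
rb spool [(-13.5, 0.68), (-176.5, 0.24), (-124.5, 0.18)]
rb spoollo [(-12.5, 0.88), (-173.5, 0.46), (-69.5, 0.35)]
rb all [(-13.5, 0.88), (-78.5, 0.18), (51.5, -0.33)]
rg dish [(-13.5, 0.95), (166.5, 0.43), (-72.5, 0.31)]
rg dishwall [(-13.5, 0.95), (166.5, 0.33), (24.5, 0.27)]
rg lo [(-14.5, 0.65), (61.5, 0.12), (83.5, 0.11)]
rg spool [(-14.5, 0.83), (-179.5, 0.25), (-126.5, 0.2)]
rg spoollo [(-13.5, 0.66), (-174.5, 0.51), (-92.5, 0.45)]
rg all [(-13.5, 0.89), (-48.5, 0.29), (-39.5, 0.28)]
gray dish [(-25.5, 0.52), (96.5, 0.5), (-32.5, 0.48)]
gray dishwall [(-24.5, 0.56), (-14.5, 0.56), (31.5, 0.51)]
gray lo [(-28.5, 0.68), (-13.5, 0.53), (186.5, 0.4)]
gray spool [(-12.5, 0.74), (-138.5, 0.3), (-101.5, 0.2)]
gray spoollo [(-12.5, 0.95), (-95.5, 0.63), (-64.5, 0.38)]
gray all [(-13.5, 0.64), (15.5, 0.18), (-55.5, 0.12)]
gx dish [(-13.5, 0.62), (-94.5, 0.34), (-22.5, 0.31)]
gx dishwall [(-13.5, 0.68), (-57.5, 0.28), (-84.5, 0.23)]
gx lo [(-12.5, 0.67), (-56.5, 0.42), (-77.5, 0.36)]
gx spool [(-12.5, 0.54), (-175.5, 0.22), (-139.5, 0.17)]
gx spoollo [(-12.5, 0.76), (-95.5, 0.49), (-59.5, 0.24)]
gx all [(-13.5, 0.55), (-57.5, 0.2), (-84.5, 0.18)]
```

```bash
python3 - <<'E'
s=open("m.py").read()
s=s.replace('g=lambda im:cv2.GaussianBlur(cv2.cvtColor(rect(im),cv2.COLOR_BGR2GRAY),(0,0),1.2).astype(np.float32)',
'''def g(im):
    L=np.log(cv2.GaussianBlur(rect(im),(0,0),1.2).astype(np.float32)+4); return L[...,2]-L[...,0]''')
s=s.replace("((56,130,134,192),(56,130,28,82))","((64,130,138,188),(56,130,28,82))").replace("cv2.Sobel(G[:,j0-3:j1+3],cv2.CV_32F,1,1) if 0 else ","")
open("m.py","w").write(s)
E
cp pics/last.png pics/l685.png; python3 -c "
from m import *
print(s_of(cv2.imread('pics/last.png')))"
```

```text
[(np.float32(-13.6371), np.float32(0.98736507)), (np.float32(-13.074642), np.float32(0.93586105))]
```

>>> {"op": "drive_tool", "data": {"motion": [{"ax":0,"ay":-0.005,"az":0,"tx":0,"ty":0,"tz":0,"gripper":0},{"ax":0,"ay":-0.004,"az":0,"tx":0,"ty":0,"tz":0,"gripper":0}]}}

```text
time: 7.15
eef_pos: [0.4738, -0.2067, 0.3897]
eef_rot: [0.001, 0.753, 0.658, -0.001]
ft_force: [0.5, 0.7, -9.3]
opening: 0.0203
finger_force: 88.9
```

```bash
python3 m.py 4
```

```text
t 7.300 s 2.68 v 38.0 mm/s | alt [-2.6816 -1.8059 -1.8749 -2.1315] scores [0.9798 0.8607] 
 s: [-3.0423 -1.0988  0.8047  2.6528] tilt(x,y) mrad [-3.2212 -0.004 ] pos [ 0.4739 -0.2067  0.3897] yaw q [ 0.001   0.7526  0.6585 -0.0011] F [ 0.5651  0.4527 -8.9192] op 0.020435484389735914 ff 88.8718593120575
```

>>> {"op": "drive_tool", "data": {"motion": [{"ax":0,"ay":-0.008,"az":0,"tx":0,"ty":0,"tz":0,"gripper":0},{"ax":0,"ay":0,"az":0,"tx":0,"ty":0,"tz":0,"gripper":0}]}}

```text
time: 7.6
eef_pos: [0.4739, -0.2067, 0.3898]
eef_rot: [0.004, 0.753, 0.658, -0.004]
ft_force: [0.2, -0.2, -9.3]
opening: 0.0205
finger_force: 88.9
```

```bash
python3 m.py 3
```

```text
t 7.700 s 7.62 v 3.6 mm/s | alt [-2.7739 -2.4702 -2.2581] scores [0.9775 0.827 ] 
 s: [7.1985 7.5619 7.5576] tilt(x,y) mrad [-10.9815  -0.0246] pos [ 0.4739 -0.2067  0.3897] yaw q [ 0.0036  0.7526  0.6585 -0.0041] F [ -0.0755  -0.8942 -10.0495] op 0.020294750017114283 ff 88.87590050697327
```

>>> {"op": "drive_tool", "data": {"motion": [{"ax":0,"ay":0,"az":0,"tx":0,"ty":0,"tz":0,"gripper":0},{"ax":0,"ay":0.008,"az":0,"tx":0,"ty":0,"tz":0,"gripper":0},{"ax":0,"ay":0,"az":0,"tx":0,"ty":0,"tz":0,"gripper":0}]}}

```text
time: 8.12
eef_pos: [0.4739, -0.2067, 0.3897]
eef_rot: [0.001, 0.753, 0.658, -0.001]
ft_force: [0.5, -1.0, -8.7]
opening: 0.0202
finger_force: 88.9
```

```bash
python3 m.py 6
```

```text
t 8.375 s -2.73 v -22.8 mm/s | alt [-1.707  -1.9339 -2.0546 -1.8545 -1.8091 -2.4082] scores [0.9775 0.8608] 
 s: [ 2.9942  1.7606  0.7018 -0.4302 -1.5998 -2.7372] tilt(x,y) mrad [-2.9979 -0.0194] pos [ 0.4739 -0.2067  0.3897] yaw q [ 0.001   0.7526  0.6585 -0.0011] F [ 0.492   0.0758 -8.4171] op 0.020131467790341633 ff 88.87317895889282
```

>>> {"op": "drive_tool", "data": {"motion": [{"ax":0,"ay":0.011,"az":0,"tx":0,"ty":0,"tz":0,"gripper":0},{"ax":0,"ay":0,"az":0,"tx":0,"ty":0,"tz":0,"gripper":0},{"ax":0,"ay":-0.0105,"az":0,"tx":0,"ty":0,"tz":0,"gripper":0}]}}

```text
time: 8.8
eef_pos: [0.4738, -0.2067, 0.3897]
eef_rot: [0.001, 0.753, 0.658, -0.001]
ft_force: [-1.1, -0.2, -7.6]
opening: 0.0208
finger_force: 88.9
```

```bash
python3 m.py 6
```

```text
t 9.050 s -10.01 v -4.1 mm/s | alt [-8.5589 -8.7934 -8.6958 -8.8142 -9.1107 -9.564 ] scores [0.9823 0.9166] 
 s: [ -8.9573  -9.3524  -9.3383  -9.3849  -9.7068 -10.187 ] tilt(x,y) mrad [-2.9517  0.017 ] pos [ 0.4739 -0.2067  0.3897] yaw q [ 0.0008  0.7526  0.6585 -0.001 ] F [-0.5862 -0.6308 -7.7989] op 0.020198794178596872 ff 88.87663722038269
```

>>> {"op": "drive_tool", "data": {"motion": [{"ax":0,"ay":0.005,"az":0,"tx":0,"ty":0,"tz":0,"gripper":0},{"ax":0,"ay":0,"az":0,"tx":0,"ty":0,"tz":0,"gripper":0}]}}

```text
time: 9.35
eef_pos: [0.4739, -0.2067, 0.3897]
eef_rot: [-0.001, 0.753, 0.658, 0.001]
ft_force: [0.3, 0.2, -8.1]
opening: 0.0204
finger_force: 88.9
```

```bash
python3 m.py 6
```

```text
t 9.600 s -11.79 v -1.9 mm/s | alt [-10.6063 -11.0816 -11.1563 -11.2971 -11.2887 -11.3131] scores [0.9851 0.927 ] 
 s: [-11.1965 -11.4855 -11.5947 -11.665  -11.7287 -11.6891] tilt(x,y) mrad [ 2.4928 -0.0084] pos [ 0.4739 -0.2067  0.3897] yaw q [-0.0008  0.7526  0.6585  0.0009] F [-0.2447 -0.7544 -9.2267] op 0.020137347262104536 ff 88.87431621551514
```

>>> {"op": "drive_tool", "data": {"motion": [{"ax":0,"ay":0.003,"az":0,"tx":0,"ty":0,"tz":0,"gripper":0},{"ax":0,"ay":0,"az":0,"tx":0,"ty":0,"tz":0,"gripper":0}], "force": 120}}

```text
time: 9.9
eef_pos: [0.4739, -0.2067, 0.3897]
eef_rot: [-0.002, 0.753, 0.658, 0.002]
ft_force: [0.8, -0.9, -8.1]
opening: 0.0199
finger_force: 121.4
```

```bash
python3 m.py 4
```

```text
t 10.050 s -8.42 v 10.3 mm/s | alt [-9.4096 -8.8201 -8.5318 -7.7811] scores [0.9813 0.9191] 
 s: [-9.8745 -9.5427 -8.993  -8.3462] tilt(x,y) mrad [5.4988 0.0129] pos [ 0.4739 -0.2067  0.3897] yaw q [-0.0018  0.7526  0.6585  0.0021] F [ 0.1639  0.8545 -9.1136] op 0.019419891720791393 ff 121.4229154586792
```

>>> {"op": "drive_tool", "data": {"motion": [{"ax":0,"ay":-0.006,"az":0,"tx":0,"ty":0,"tz":0,"gripper":0},{"ax":0,"ay":0,"az":0,"tx":0,"ty":0,"tz":0,"gripper":0}]}}

```text
time: 10.35
eef_pos: [0.4739, -0.2067, 0.3897]
eef_rot: [0.0, 0.753, 0.658, -0.0]
ft_force: [0.2, 0.6, -8.1]
opening: 0.0197
finger_force: 121.5
```

```bash
python3 m.py 4
```

```text
t 10.500 s -3.41 v 12.6 mm/s | alt [-4.6412 -3.8581 -3.4285 -2.8491] scores [0.9799 0.9047] 
 s: [-5.3745 -4.5885 -4.0058 -3.4644] tilt(x,y) mrad [-0.516  -0.0141] pos [ 0.4739 -0.2067  0.3897] yaw q [ 0.0002  0.7526  0.6585 -0.0002] F [-0.4195  0.148  -7.5871] op 0.019406497411184248 ff 121.51291608810425
```

>>> {"op": "drive_tool", "data": {"motion": [{"ax":0,"ay":0,"az":0,"tx":0,"ty":0,"tz":0,"gripper":0}]}}

```text
time: 10.68
eef_pos: [0.4739, -0.2067, 0.3897]
eef_rot: [0.0, 0.753, 0.658, -0.0]
ft_force: [-0.4, 0.6, -8.6]
opening: 0.0197
finger_force: 121.5
```

```bash
python3 m.py 6
```

```text
t 10.925 s -0.18 v 6.2 mm/s | alt [-1.8958 -1.8693 -1.8654 -1.8396 -1.8863 -1.8595] scores [0.9807 0.8871] 
 s: [-1.7864 -1.3895 -1.0407 -0.7831 -0.4508 -0.2412] tilt(x,y) mrad [-0.4769 -0.0203] pos [ 0.4739 -0.2067  0.3897] yaw q [ 0.0001  0.7526  0.6585 -0.0002] F [ 0.4259  0.0018 -8.83  ] op 0.0199199781986091 ff 121.51220083236694
```

```bash
cat > seg.py <<'E'
from h import *
import sys
# usage: seg.py x y z yaw_tool N trim_mrad [L]
x,y,z,yaw,N,trim=map(float,sys.argv[1:7]); N=int(N); L=.30
qs=[observe() for _ in range(3)]; o=qs[-1]
p0=np.array(o["eef_pos"]); R0=R.from_quat(o["eef_rot"],scalar_first=True); M0=R0.as_matrix()
yaw0=np.arctan2(M0[1,1],M0[0,1]); th0=M0[2,0]
mk=lambda yw,th:(R.from_euler("z",yw)*R.from_matrix(np.diag([-1.,1,-1]))*R.from_euler("y",th))  # tool x=-caddy x, turn about tool y
p1=np.array([x,y,z]); dt=.125; k=np.arange(N+1)/N
f=lambda u:10*u**3-15*u**4+6*u**5
dd=lambda u:(60*u-180*u**2+120*u**3)/(N*dt)**2
D=p1-p0; yws=yaw0+(yaw-yaw0)*f(k)
cx=-mk((yaw0+yaw)/2,0).as_matrix()[:,0]; d=D@cx
ffl=d*dd(k)/9.81; th=th0+(trim/1e3-th0)*f(k)+ffl
P=[]
for i in range(N+1):
    fz=f(min(1,k[i]*2)) if D[2]>0 else f(k[i])
    P.append(p0+np.r_[D[:2]*f(k[i]),D[2]*fz]+cx*L*ffl[i])
pose=[(P[i],mk(yws[i],th[i])) for i in range(N+1)]
print("yaw0 %.4f th0 %.4f d %.4f peak th %.4f ff"%(yaw0,th0,d,abs(ffl).max()))
c,Rc=p0.copy(),R0
for i in range(1,N+1):
    t=np.round(Rc.inv().apply(pose[i][0]-c)*1e3,1); a=np.round((Rc.inv()*pose[i][1]).as_rotvec(),4)
    c=c+Rc.apply(t*1e-3); Rc=Rc*R.from_rotvec(a)
    print('{"ax":%g,"ay":%g,"az":%g,"tx":%g,"ty":%g,"tz":%g,"gripper":0},'%(*(a+0),*(t+0)))
E
python3 m.py 3; python3 seg.py .4629 -.0636 .430 -.0967 24 -0.5
```

```text
t 11.075 s 0.24 v 2.9 mm/s | alt [-1.8776 -1.8641 -1.8727] scores [0.9808 0.8811] 
 s: [-0.0594  0.1151  0.2313] tilt(x,y) mrad [-0.5061  0.0119] pos [ 0.4739 -0.2067  0.3897] yaw q [ 0.0002  0.7526  0.6585 -0.0002] F [-0.4121 -0.1091 -7.5653] op 0.019967166794559954 ff 121.51285886764526
yaw0 -0.1331 th0 -0.0005 d -0.0273 peak th 0.0018 ff
{"ax":-0.0014,"ay":-0.0006,"az":-1.5708,"tx":0.1,"ty":-0.2,"tz":-0.2,"gripper":0},
{"ax":0,"ay":-0.0005,"az":-0.0002,"tx":0.3,"ty":0.6,"tz":-1.2,"gripper":0},
{"ax":0,"ay":-0.0003,"az":-0.0004,"tx":0.4,"ty":1.5,"tz":-2.8,"gripper":0},
{"ax":0,"ay":-0.0002,"az":-0.0007,"tx":0.7,"ty":2.8,"tz":-4.3,"gripper":0},
{"ax":0,"ay":-0.0001,"az":-0.001,"tx":0.8,"ty":4,"tz":-5.5,"gripper":0},
{"ax":0,"ay":0.0001,"az":-0.0015,"tx":1.2,"ty":5.5,"tz":-6.1,"gripper":0},
{"ax":0,"ay":0.0001,"az":-0.0017,"tx":1.3,"ty":6.9,"tz":-6.2,"gripper":0},
{"ax":0,"ay":0.0003,"az":-0.0021,"tx":1.6,"ty":8.1,"tz":-5.5,"gripper":0},
{"ax":0,"ay":0.0002,"az":-0.0024,"tx":1.8,"ty":9.2,"tz":-4.3,"gripper":0},
{"ax":0,"ay":0.0004,"az":-0.0026,"tx":1.9,"ty":10,"tz":-2.8,"gripper":0},
[... 300 characters left out ...]
,"ay":0.0003,"az":-0.0026,"tx":1.8,"ty":10.1,"tz":0,"gripper":0},
{"ax":0,"ay":0.0003,"az":-0.0024,"tx":1.6,"ty":9.2,"tz":0,"gripper":0},
{"ax":0,"ay":0.0002,"az":-0.0021,"tx":1.5,"ty":8.1,"tz":0,"gripper":0},
{"ax":0,"ay":0.0002,"az":-0.0018,"tx":1.2,"ty":6.9,"tz":0,"gripper":0},
{"ax":0,"ay":0,"az":-0.0014,"tx":0.9,"ty":5.5,"tz":0,"gripper":0},
{"ax":0,"ay":0,"az":-0.001,"tx":0.8,"ty":4.1,"tz":0,"gripper":0},
{"ax":0,"ay":-0.0002,"az":-0.0007,"tx":0.5,"ty":2.8,"tz":0,"gripper":0},
{"ax":0,"ay":-0.0004,"az":-0.0004,"tx":0.4,"ty":1.5,"tz":0,"gripper":0},
{"ax":0,"ay":-0.0005,"az":-0.0002,"tx":0.3,"ty":0.6,"tz":0,"gripper":0},
{"ax":0,"ay":-0.0007,"az":0,"tx":0.2,"ty":0.1,"tz":0,"gripper":0},
```

```bash
sed -i 's/from_euler("z",yw)/from_euler("z",yw-np.pi\/2)/' seg.py; python3 seg.py .4629 -.0636 .430 -.0967 24 -0.5
```

```text
yaw0 -0.1331 th0 -0.0005 d -0.1409 peak th 0.0092 ff
{"ax":0,"ay":-0.0035,"az":0,"tx":1.1,"ty":0,"tz":-0.2,"gripper":0},
{"ax":0,"ay":-0.0026,"az":-0.0002,"tx":1.4,"ty":-0.2,"tz":-1.2,"gripper":0},
{"ax":0,"ay":-0.0018,"az":-0.0004,"tx":2.1,"ty":-0.3,"tz":-2.8,"gripper":0},
{"ax":0,"ay":-0.001,"az":-0.0007,"tx":3,"ty":-0.6,"tz":-4.3,"gripper":0},
{"ax":0,"ay":-0.0003,"az":-0.0011,"tx":4.1,"ty":-0.9,"tz":-5.5,"gripper":0},
{"ax":-0.0001,"ay":0.0002,"az":-0.0014,"tx":5.4,"ty":-1.1,"tz":-6.3,"gripper":0},
{"ax":0,"ay":0.0008,"az":-0.0017,"tx":6.5,"ty":-1.4,"tz":-6.2,"gripper":0},
{"ax":0,"ay":0.0011,"az":-0.0021,"tx":7.7,"ty":-1.7,"tz":-5.6,"gripper":0},
{"ax":0,"ay":0.0015,"az":-0.0024,"tx":8.7,"ty":-1.9,"tz":-4.3,"gripper":0},
{"ax":0,"ay":0.0017,"az":-0.0026,"tx":9.5,"ty":-2,"tz":-2.8,"gripper":0},
{"ax":0,"ay":0.0019,"az":-0.0028,"tx":10.1,"ty":-2.1,"tz":-1.3,"gripper":0},
{"ax":0,"ay":0.002,"az":-0.0028,"tx":10.4,"ty":-2.2,"tz":-0.2,"gripper":0},
{"ax":0,"ay":0.002,"az":-0.0029,"tx":10.3,"ty":-2.1,"tz":0,"gripper":0},
{"ax":0,"ay":0.0019,"az":-0.0027,"tx":10.1,"ty":-2.1,"tz":0,"gripper":0},
{"ax":0,"ay":0.0017,"az":-0.0026,"tx":9.6,"ty":-1.9,"tz":0,"gripper":0},
{"ax":0,"ay":0.0015,"az":-0.0024,"tx":8.7,"ty":-1.7,"tz":0.1,"gripper":0},
{"ax":0,"ay":0.0012,"az":-0.0021,"tx":7.8,"ty":-1.5,"tz":0,"gripper":0},
{"ax":0,"ay":0.0007,"az":-0.0018,"tx":6.7,"ty":-1.2,"tz":0.1,"gripper":0},
{"ax":0,"ay":0.0002,"az":-0.0014,"tx":5.4,"ty":-1,"tz":0,"gripper":0},
{"ax":0,"ay":-0.0003,"az":-0.001,"tx":4.2,"ty":-0.7,"tz":0,"gripper":0},
{"ax":0.0001,"ay":-0.001,"az":-0.0008,"tx":3.1,"ty":-0.5,"tz":0.1,"gripper":0},
{"ax":0,"ay":-0.0018,"az":-0.0004,"tx":2,"ty":-0.3,"tz":0,"gripper":0},
{"ax":0,"ay":-0.0026,"az":-0.0001,"tx":1.4,"ty":-0.1,"tz":0,"gripper":0},
{"ax":0,"ay":-0.0035,"az":0,"tx":1.2,"ty":0.1,"tz":0,"gripper":0},
```

>>> {"op": "drive_tool", "data": {"motion": [{"ax":0,"ay":-0.0035,"az":0,"tx":1.1,"ty":0,"tz":-0.2,"gripper":0},{"ax":0,"ay":-0.0026,"az":-0.0002,"tx":1.4,"ty":-0.2,"tz":-1.2,"gripper":0},{"ax":0,"ay":-0.0018,"az":-0.0004,"tx":2.1,"ty":-0.3,"tz":-2.8,"gripper":0},{"ax":0,"ay":-0.001,"az":-0.0007,"tx":3,"ty":-0.6,"tz":-4.3,"gripper":0},{"ax":0,"ay":-0.0003,"az":-0.0011,"tx":4.1,"ty":-0.9,"tz":-5.5,"gripper":0},{"ax":0,"ay":0.0002,"az":-0.0014,"tx":5.4,"ty":-1.1,"tz":-6.3,"gripper":0},{"ax":0,"ay":0.0008,"az":-0.0017,"tx":6.5,"ty":-1.4,"tz":-6.2,"gripper":0},{"ax":0,"ay":0.0011,"az":-0.0021,"tx":7.7,"ty":-1.7,"tz":-5.6,"gripper":0},{"ax":0,"ay":0.0015,"az":-0.0024,"tx":8.7,"ty":-1.9,"tz":-4.3,"gripper":0},{"ax":0,"ay":0.0017,"az":-0.0026,"tx":9.5,"ty":-2,"tz":-2.8,"gripper":0},{"ax":0,"ay":0.0019,"az":-0.0028,"tx":10.1,"ty":-2.1,"tz":-1.3,"gripper":0},{"ax":0,"ay":0.002,"az":-0.0028,"tx":10.4,"ty":-2.2,"tz":-0.2,"gripper":0}]}}

```text
time: 12.62
eef_pos: [0.4683, -0.1344, 0.4299]
eef_rot: [0.0, 0.746, 0.665, -0.0]
ft_force: [-0.4, 0.5, -7.7]
opening: 0.0198
finger_force: 121.8
```

>>> {"op": "drive_tool", "data": {"motion": [{"ax":0,"ay":0.002,"az":-0.0029,"tx":10.3,"ty":-2.1,"tz":0,"gripper":0},{"ax":0,"ay":0.0019,"az":-0.0027,"tx":10.1,"ty":-2.1,"tz":0,"gripper":0},{"ax":0,"ay":0.0017,"az":-0.0026,"tx":9.6,"ty":-1.9,"tz":0,"gripper":0},{"ax":0,"ay":0.0015,"az":-0.0024,"tx":8.7,"ty":-1.7,"tz":0.1,"gripper":0},{"ax":0,"ay":0.0012,"az":-0.0021,"tx":7.8,"ty":-1.5,"tz":0,"gripper":0},{"ax":0,"ay":0.0007,"az":-0.0018,"tx":6.7,"ty":-1.2,"tz":0.1,"gripper":0},{"ax":0,"ay":0.0002,"az":-0.0014,"tx":5.4,"ty":-1,"tz":0,"gripper":0},{"ax":0,"ay":-0.0003,"az":-0.001,"tx":4.2,"ty":-0.7,"tz":0,"gripper":0},{"ax":0,"ay":-0.001,"az":-0.0008,"tx":3.1,"ty":-0.5,"tz":0.1,"gripper":0},{"ax":0,"ay":-0.0018,"az":-0.0004,"tx":2,"ty":-0.3,"tz":0,"gripper":0},{"ax":0,"ay":-0.0026,"az":-0.0001,"tx":1.4,"ty":-0.1,"tz":0,"gripper":0},{"ax":0,"ay":-0.0035,"az":0,"tx":1.2,"ty":0.1,"tz":0,"gripper":0}]}}

```text
time: 14.12
eef_pos: [0.463, -0.0636, 0.43]
eef_rot: [0.0, 0.741, 0.672, -0.0]
ft_force: [0.6, 0.4, -8.7]
opening: 0.0198
finger_force: 121.7
```

```bash
python3 m.py 5
```

```text
t 14.325 s 0.62 v -0.5 mm/s | alt [-1.8448 -1.7759 -1.8537 -1.8546 -1.8149] scores [0.9817 0.8846] 
 s: [0.6811 0.7131 0.6775 0.6527 0.5928] tilt(x,y) mrad [-0.6592 -0.0029] pos [ 0.463  -0.0636  0.43  ] yaw q [ 0.0002  0.7405  0.6721 -0.0002] F [-0.0453  0.3951 -8.9569] op 0.01984372666448153 ff 121.73438787460327
```

```bash
python3 seg.py .4408 .2227 .430 -.0233 36 -0.5 | sed 's/"gripper":0//'
```

```text
yaw0 -0.0969 th0 -0.0005 d -0.2845 peak th 0.0083 ff
{"ax":0,"ay":-0.0022,"az":0,"tx":0.7,"ty":0,"tz":0,},
{"ax":0,"ay":-0.0018,"az":-0.0001,"tx":0.9,"ty":-0.1,"tz":0,},
{"ax":0,"ay":-0.0015,"az":-0.0003,"tx":1.5,"ty":-0.2,"tz":0,},
{"ax":0,"ay":-0.0011,"az":-0.0004,"tx":2.1,"ty":-0.3,"tz":0,},
{"ax":0,"ay":-0.0008,"az":-0.0008,"tx":3.1,"ty":-0.5,"tz":0,},
{"ax":0,"ay":-0.0006,"az":-0.001,"tx":4.1,"ty":-0.7,"tz":-0.1,},
{"ax":-0.0001,"ay":-0.0002,"az":-0.0014,"tx":5.3,"ty":-0.9,"tz":0,},
{"ax":0,"ay":-0.0001,"az":-0.0016,"tx":6.4,"ty":-1.1,"tz":-0.1,},
{"ax":0,"ay":0.0002,"az":-0.002,"tx":7.6,"ty":-1.3,"tz":-0.1,},
{"ax":0,"ay":0.0004,"az":-0.0023,"tx":8.8,"ty":-1.5,"tz":0,},
{"ax":0,"ay":0.0006,"az":-0.0026,"tx":9.9,"ty":-1.7,"tz":-0.1,},
{"ax":-0.0001,"ay":0.0007,"az":-0.0029,"tx":10.9,"ty":-1.8,"tz":-0.1,},
{"ax":0,"ay":0.0009,"az":-0.0032,"tx":11.9,"ty":-2,"tz":-0.1,},
{"ax":0,"ay":0.001,"az":-0.0034,"tx":12.7,"ty":-2,"tz":-0.1,},
{"ax":0,"ay":0.001,"az":-0.0035,"tx":13.4,"ty":-2.1,"tz":0,},
{"ax":0,"ay":0.0011,"az":-0.0037,"tx":13.9,"ty":-2.1,"tz":-0.1,},
{"ax":0,"ay":0.0012,"az
[... 530 characters left out ...]
-1.3,"tz":0.1,},
{"ax":0.0001,"ay":0.0006,"az":-0.0027,"tx":10,"ty":-1.2,"tz":0.1,},
{"ax":0,"ay":0.0004,"az":-0.0023,"tx":8.8,"ty":-1,"tz":0,},
{"ax":0,"ay":0.0002,"az":-0.002,"tx":7.7,"ty":-0.8,"tz":0.1,},
{"ax":0,"ay":-0.0001,"az":-0.0016,"tx":6.5,"ty":-0.7,"tz":0,},
{"ax":0,"ay":-0.0002,"az":-0.0014,"tx":5.3,"ty":-0.6,"tz":0.1,},
{"ax":0,"ay":-0.0006,"az":-0.001,"tx":4.1,"ty":-0.4,"tz":0,},
{"ax":0,"ay":-0.0008,"az":-0.0007,"tx":3.1,"ty":-0.3,"tz":0,},
{"ax":0,"ay":-0.0011,"az":-0.0005,"tx":2.2,"ty":-0.1,"tz":0,},
{"ax":0,"ay":-0.0015,"az":-0.0003,"tx":1.4,"ty":-0.1,"tz":0.1,},
{"ax":0,"ay":-0.0018,"az":-0.0001,"tx":1,"ty":0,"tz":0,},
{"ax":0,"ay":-0.0022,"az":0,"tx":0.7,"ty":0,"tz":0,},
```

>>> {"op": "drive_tool", "data": {"motion": [{"ax":0,"ay":-0.0022,"az":0,"tx":0.7,"ty":0,"tz":0,"gripper":0},{"ax":0,"ay":-0.0018,"az":-0.0001,"tx":0.9,"ty":-0.1,"tz":0,"gripper":0},{"ax":0,"ay":-0.0015,"az":-0.0003,"tx":1.5,"ty":-0.2,"tz":0,"gripper":0},{"ax":0,"ay":-0.0011,"az":-0.0004,"tx":2.1,"ty":-0.3,"tz":0,"gripper":0},{"ax":0,"ay":-0.0008,"az":-0.0008,"tx":3.1,"ty":-0.5,"tz":0,"gripper":0},{"ax":0,"ay":-0.0006,"az":-0.001,"tx":4.1,"ty":-0.7,"tz":0,"gripper":0},{"ax":0,"ay":-0.0002,"az":-0.0014,"tx":5.3,"ty":-0.9,"tz":0,"gripper":0},{"ax":0,"ay":-0.0001,"az":-0.0016,"tx":6.4,"ty":-1.1,"tz":0,"gripper":0},{"ax":0,"ay":0.0002,"az":-0.002,"tx":7.6,"ty":-1.3,"tz":0,"gripper":0},{"ax":0,"ay":0.0004,"az":-0.0023,"tx":8.8,"ty":-1.5,"tz":0,"gripper":0},{"ax":0,"ay":0.0006,"az":-0.0026,"tx":9.9,"ty":-1.7,"tz":0,"gripper":0},{"ax":0,"ay":0.0007,"az":-0.0029,"tx":10.9,"ty":-1.8,"tz":0,"gripper":0}]}}

```text
time: 15.88
eef_pos: [0.4583, -0.0009, 0.4295]
eef_rot: [0.002, 0.735, 0.678, -0.003]
ft_force: [0.2, 0.2, -8.0]
opening: 0.0198
finger_force: 121.7
```

>>> {"op": "drive_tool", "data": {"motion": [{"ax":0,"ay":0.0009,"az":-0.0032,"tx":11.9,"ty":-2,"tz":0,"gripper":0},{"ax":0,"ay":0.001,"az":-0.0034,"tx":12.7,"ty":-2,"tz":0,"gripper":0},{"ax":0,"ay":0.001,"az":-0.0035,"tx":13.4,"ty":-2.1,"tz":0,"gripper":0},{"ax":0,"ay":0.0011,"az":-0.0037,"tx":13.9,"ty":-2.1,"tz":0,"gripper":0},{"ax":0,"ay":0.0012,"az":-0.0038,"tx":14.2,"ty":-2.1,"tz":0,"gripper":0},{"ax":0,"ay":0.0012,"az":-0.0038,"tx":14.4,"ty":-2.1,"tz":0,"gripper":0},{"ax":0,"ay":0.0012,"az":-0.0038,"tx":14.5,"ty":-2.1,"tz":0,"gripper":0},{"ax":0,"ay":0.0012,"az":-0.0038,"tx":14.2,"ty":-1.9,"tz":0,"gripper":0},{"ax":0,"ay":0.0011,"az":-0.0037,"tx":13.9,"ty":-1.9,"tz":0,"gripper":0},{"ax":0,"ay":0.001,"az":-0.0035,"tx":13.5,"ty":-1.7,"tz":0,"gripper":0},{"ax":0,"ay":0.001,"az":-0.0034,"tx":12.7,"ty":-1.7,"tz":0,"gripper":0},{"ax":0,"ay":0.0009,"az":-0.0031,"tx":12,"ty":-1.4,"tz":0,"gripper":0}]}}

```text
time: 17.38
eef_pos: [0.4453, 0.1616, 0.4293]
eef_rot: [-0.002, 0.721, 0.693, 0.002]
ft_force: [-0.7, -0.1, -8.4]
opening: 0.0196
finger_force: 121.8
```

>>> {"op": "drive_tool", "data": {"motion": [{"ax":0,"ay":0.0007,"az":-0.0029,"tx":11,"ty":-1.3,"tz":0,"gripper":0},{"ax":0,"ay":0.0006,"az":-0.0027,"tx":10,"ty":-1.2,"tz":0,"gripper":0},{"ax":0,"ay":0.0004,"az":-0.0023,"tx":8.8,"ty":-1,"tz":0,"gripper":0},{"ax":0,"ay":0.0002,"az":-0.002,"tx":7.7,"ty":-0.8,"tz":0,"gripper":0},{"ax":0,"ay":-0.0001,"az":-0.0016,"tx":6.5,"ty":-0.7,"tz":0,"gripper":0},{"ax":0,"ay":-0.0002,"az":-0.0014,"tx":5.3,"ty":-0.6,"tz":0,"gripper":0},{"ax":0,"ay":-0.0006,"az":-0.001,"tx":4.1,"ty":-0.4,"tz":0,"gripper":0},{"ax":0,"ay":-0.0008,"az":-0.0007,"tx":3.1,"ty":-0.3,"tz":0,"gripper":0},{"ax":0,"ay":-0.0011,"az":-0.0005,"tx":2.2,"ty":-0.1,"tz":0,"gripper":0},{"ax":0,"ay":-0.0015,"az":-0.0003,"tx":1.4,"ty":-0.1,"tz":0,"gripper":0},{"ax":0,"ay":-0.0018,"az":-0.0001,"tx":1,"ty":0,"tz":0,"gripper":0},{"ax":0,"ay":-0.0022,"az":0,"tx":0.7,"ty":0,"tz":0,"gripper":0}]}}

```text
time: 18.88
eef_pos: [0.4408, 0.2228, 0.4298]
eef_rot: [0.0, 0.715, 0.699, -0.0]
ft_force: [0.1, 0.4, -9.0]
opening: 0.0197
finger_force: 121.8
```

```bash
python3 m.py 5
python3 - <<'E'
from h import *
cv2.imwrite("pics/t4.png",snapshot("top"))
# riser re-measured by colour in first picture
im=cv2.imread("pics/top0.png").astype(int); m=((im[...,2]>1.6*im[...,0])&(im[...,2]>1.45*im[...,1])).astype(np.uint8); m[:,:205]=0;m[:,380:]=0;m[:190]=0;m[330:]=0
m=cv2.morphologyEx(m,cv2.MORPH_OPEN,np.ones((5,5)));c=max(cv2.findContours(m,0,1)[0],key=cv2.contourArea)
q=cv2.approxPolyDP(c,8,True)[:,0].astype(float);print(q)
w=plane("top",q,.045)[:,:2];print(w,w.mean(0)); rr=cv2.minAreaRect((plane("top",c[:,0].astype(float),.045)[:,:2]*1000).astype(np.float32));print(rr)
E
```

```text
t 19.075 s 0.32 v -0.1 mm/s | alt [-1.8216 -1.7913 -1.849  -1.8547 -1.824 ] scores [0.9785 0.8849] 
 s: [0.3271 0.3557 0.3498 0.3199 0.3076] tilt(x,y) mrad [-0.5959 -0.0576] pos [0.4408 0.2227 0.4298] yaw q [ 0.0002  0.7153  0.6988 -0.0002] F [ 0.2484 -0.0495 -8.2036] op 0.01957511752220022 ff 121.750967502594
[[228. 218.]
 [223. 304.]
 [364. 309.]
 [364. 221.]]
[[0.5553 0.4026]
 [0.3336 0.4044]
 [0.3239 0.0441]
 [0.548  0.0404]] [0.4402 0.2229]
((440.22320556640625, 222.86004638671875), (366.67718505859375, 228.20913696289062), 88.61856079101562)
```

Run:
```python
from track import *
im=cv2.imread("pics/last.png"); z=.066
r=cv2.resize(cv2.rotate(rect(im,z),cv2.ROTATE_90_COUNTERCLOCKWISE)[:,:],None,fx=1.6,fy=1.5)
for mm in (-160,-82,0,82,160): cv2.line(r,(int((mm+180)*1.6),0),(int((mm+180)*1.6),14),(0,255,0),1)
t=cv2.imread("pics/t4.png"); t=cv2.resize(t[180:330,190:400],None,fx=1.8,fy=1.8,interpolation=cv2.INTER_CUBIC)
c=np.zeros((600,640,3),np.uint8); c[:330,:576]=r; c[330:,:378]=t; cv2.imwrite("pics/c5.png",c)
```

```text
(no output)
```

View pics/c5.png

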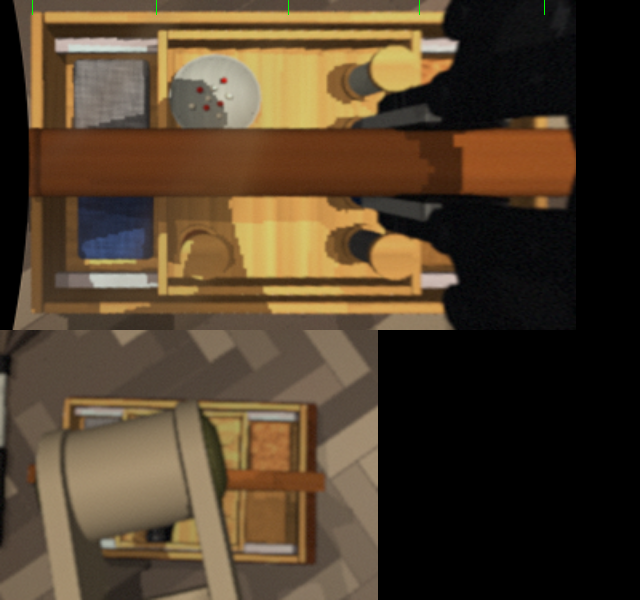

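The tray edges at columns 158 and 421 sit within 1 mm of the ±82 mm ticks, so the tray is centred. The top crop shows the caddy squarely above the riser, with rim corners at (65,402), (312,406) and (310,560). I'll check its pose numerically and lower it to about 10 mm above the riser.

Run:
```python
from h import *
uv=np.array([(65,402),(312,406),(310,560)])-[0,330]; uv=uv/1.8+[189.8,179.8]
print(uv,fit("top",[[-.16,.1],[.16,.1],[.16,-.1]],uv,.152))
```

```text
[[225.9111 219.8   ]
 [363.1333 222.0222]
 [362.0222 307.5778]] (array([ 0.4371,  0.2165, -1.5787]), array([ 0.0005, -0.0024,  0.0026,  0.0033, -0.0031, -0.0008]))
```

>>> {"op": "drive_tool", "data": {"motion": [{"ax":0,"ay":0,"az":0,"tx":0,"ty":0,"tz":2,"gripper":0},{"ax":0,"ay":0,"az":0,"tx":0,"ty":0,"tz":3,"gripper":0},{"ax":0,"ay":0,"az":0,"tx":0,"ty":0,"tz":4,"gripper":0},{"ax":0,"ay":0,"az":0,"tx":0,"ty":0,"tz":4,"gripper":0},{"ax":0,"ay":0,"az":0,"tx":0,"ty":0,"tz":4,"gripper":0},{"ax":0,"ay":0,"az":0,"tx":0,"ty":0,"tz":4,"gripper":0},{"ax":0,"ay":0,"az":0,"tx":0,"ty":0,"tz":3,"gripper":0},{"ax":0,"ay":0,"az":0,"tx":0,"ty":0,"tz":2,"gripper":0},{"ax":0,"ay":0,"az":0,"tx":0,"ty":0,"tz":0,"gripper":0}]}}

```text
time: 20.3
eef_pos: [0.4408, 0.2227, 0.4037]
eef_rot: [0.0, 0.715, 0.699, -0.0]
ft_force: [-0.8, 0.2, -8.0]
opening: 0.02
finger_force: 121.6
```

```bash
python3 m.py 5
```

```text
t 20.500 s 0.31 v -0.0 mm/s | alt [-1.7809 -1.8065 -1.8211 -1.8056 -1.8095] scores [0.9788 0.8879] 
 s: [0.3174 0.3081 0.3004 0.306  0.312 ] tilt(x,y) mrad [-0.4596  0.0797] pos [0.4408 0.2227 0.4039] yaw q [ 0.0002  0.7153  0.6989 -0.0001] F [-0.4616  0.6793 -9.4103] op 0.020075374365716006 ff 121.64607524871826
```

Run:
```python
from h import *
y=-1.594;c,s=np.cos(y),np.sin(y)
L=np.array([[-.16,.1],[.16,.1],[.16,-.1],[-.16,-.1]]);W=L@np.array([[c,s],[-s,c]])+[.4408,.2227]
print("rim expected",proj("top",np.c_[W,[.152]*4]))
t=cv2.imread("pics/t4.png")
L2=np.array([[-.185,.115],[.185,.115],[.185,-.115],[-.185,-.115]])@np.array([[c,s],[-s,c]])+[.4408,.2227]
print("riser exp",proj("top",np.c_[L2,[.045]*4]))
# caddy pixels crop with predicted outlines
S=5;o=np.array([205,205]);cr=cv2.resize(t[205:320,205:365+15],None,fx=4.4,fy=S,interpolation=cv2.INTER_CUBIC)
for P,col in ((proj("top",np.c_[W,[.152]*4]),(0,255,0)),(proj("top",np.c_[L2,[.045]*4]),(255,255,0))):
    cv2.polylines(cr,[((P+.5-o)*[4.4,S]).astype(int)],True,col,1)
cv2.imwrite("pics/c6.png",cr);print(cr.shape)
```

```text
rim expected [[225.1345 217.0262]
 [359.714  220.3953]
 [358.946  308.3954]
 [218.6653 303.934 ]]
riser exp [[227.1962 216.2223]
 [365.9794 219.6875]
 [365.4668 309.9989]
 [220.6468 305.3776]]
(575, 770, 3)
```

View pics/c6.png

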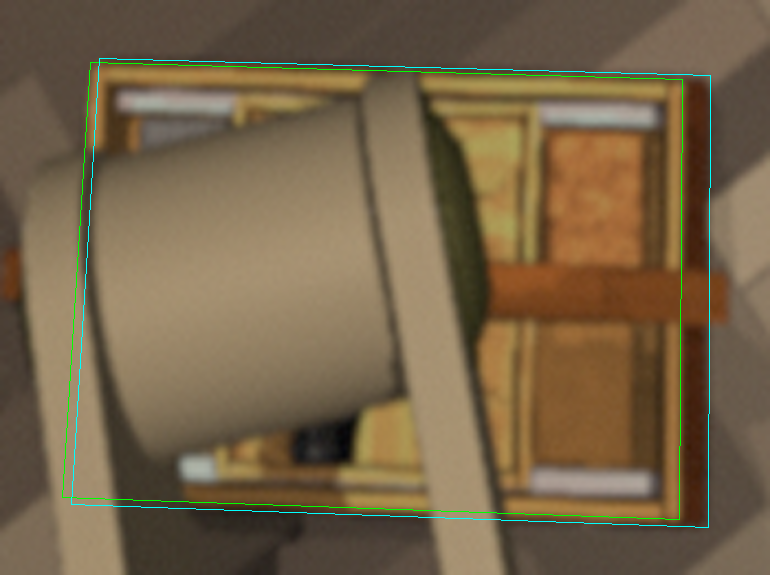

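The green predicted caddy outline matches the right (x≈681), top and bottom edges to within a couple of px, and the caddy lies inside the cyan riser outline. Placement is good to about 3 mm. I'll hold to confirm the tray is steady, then lower.

>>> {"op": "drive_tool", "data": {"motion": [{"ax":0,"ay":0,"az":0,"tx":0,"ty":0,"tz":0,"gripper":0},{"ax":0,"ay":0,"az":0,"tx":0,"ty":0,"tz":0,"gripper":0},{"ax":0,"ay":0,"az":0,"tx":0,"ty":0,"tz":0,"gripper":0},{"ax":0,"ay":0,"az":0,"tx":0,"ty":0,"tz":0,"gripper":0},{"ax":0,"ay":0,"az":0,"tx":0,"ty":0,"tz":0,"gripper":0},{"ax":0,"ay":0,"az":0,"tx":0,"ty":0,"tz":0,"gripper":0},{"ax":0,"ay":0,"az":0,"tx":0,"ty":0,"tz":0,"gripper":0},{"ax":0,"ay":0,"az":0,"tx":0,"ty":0,"tz":0,"gripper":0},{"ax":0,"ay":0,"az":0,"tx":0,"ty":0,"tz":0,"gripper":0},{"ax":0,"ay":0,"az":0,"tx":0,"ty":0,"tz":0,"gripper":0},{"ax":0,"ay":0,"az":0,"tx":0,"ty":0,"tz":0,"gripper":0},{"ax":0,"ay":0,"az":0,"tx":0,"ty":0,"tz":0,"gripper":0}]}}

```text
time: 22.05
eef_pos: [0.4408, 0.2227, 0.4038]
eef_rot: [0.0, 0.715, 0.699, -0.0]
ft_force: [0.5, 0.8, -8.6]
opening: 0.0201
finger_force: 121.6
```

```bash
python3 m.py 3
```

```text
t 22.150 s 0.30 v -0.0 mm/s | alt [-1.8014 -1.822  -1.8099] scores [0.979  0.8872] 
 s: [0.3032 0.3089 0.303 ] tilt(x,y) mrad [-0.5214 -0.0405] pos [0.4408 0.2227 0.4038] yaw q [ 0.0002  0.7152  0.6989 -0.0002] F [ 0.2424 -0.2942 -9.5175] op 0.019798824089418108 ff 121.64658308029175
```

>>> {"op": "drive_tool", "data": {"motion": [{"ax":0,"ay":0,"az":0,"tx":0,"ty":0,"tz":0.5,"gripper":0},{"ax":0,"ay":0,"az":0,"tx":0,"ty":0,"tz":1,"gripper":0},{"ax":0,"ay":0,"az":0,"tx":0,"ty":0,"tz":1,"gripper":0},{"ax":0,"ay":0,"az":0,"tx":0,"ty":0,"tz":1,"gripper":0},{"ax":0,"ay":0,"az":0,"tx":0,"ty":0,"tz":1,"gripper":0},{"ax":0,"ay":0,"az":0,"tx":0,"ty":0,"tz":1,"gripper":0},{"ax":0,"ay":0,"az":0,"tx":0,"ty":0,"tz":1,"gripper":0},{"ax":0,"ay":0,"az":0,"tx":0,"ty":0,"tz":1,"gripper":0},{"ax":0,"ay":0,"az":0,"tx":0,"ty":0,"tz":0.5,"gripper":0},{"ax":0,"ay":0,"az":0,"tx":0,"ty":0,"tz":0.5,"gripper":0}]}}

```text
time: 23.45
eef_pos: [0.4408, 0.2227, 0.3953]
eef_rot: [0.0, 0.715, 0.699, -0.0]
ft_force: [-0.4, -0.2, -7.8]
opening: 0.0198
finger_force: 121.6
```

>>> {"op": "drive_tool", "data": {"motion": [{"ax":0,"ay":0,"az":0,"tx":0,"ty":0,"tz":0.4,"gripper":0},{"ax":0,"ay":0,"az":0,"tx":0,"ty":0,"tz":0.4,"gripper":0},{"ax":0,"ay":0,"az":0,"tx":0,"ty":0,"tz":0,"gripper":0}]}}

```text
time: 23.82
eef_pos: [0.4408, 0.2227, 0.3945]
eef_rot: [0.0, 0.715, 0.699, -0.0]
ft_force: [0.4, 0.1, -8.4]
opening: 0.0194
finger_force: 121.6
```

```bash
python3 m.py 3
```

```text
t 23.925 s 0.33 v -0.1 mm/s | alt [-1.8634 -1.8594 -1.843 ] scores [0.9783 0.8842] 
 s: [0.3421 0.3321 0.3351] tilt(x,y) mrad [-0.4961 -0.0266] pos [0.4408 0.2227 0.3945] yaw q [ 0.0002  0.7153  0.6989 -0.0002] F [-0.5848 -0.6269 -9.4639] op 0.019696634874134172 ff 121.64573907852173
```

Still steady and not yet in contact. I'll lower in small steps.

>>> {"op": "drive_tool", "data": {"motion": [{"ax":0,"ay":0,"az":0,"tx":0,"ty":0,"tz":0.4,"gripper":0},{"ax":0,"ay":0,"az":0,"tx":0,"ty":0,"tz":0.4,"gripper":0},{"ax":0,"ay":0,"az":0,"tx":0,"ty":0,"tz":0,"gripper":0}]}}

```text
time: 24.35
eef_pos: [0.4408, 0.2227, 0.3936]
eef_rot: [0.0, 0.715, 0.699, -0.0]
ft_force: [0.0, 0.0, -7.6]
opening: 0.0198
finger_force: 121.6
```

>>> {"op": "drive_tool", "data": {"motion": [{"ax":0,"ay":0,"az":0,"tx":0,"ty":0,"tz":0.4,"gripper":0},{"ax":0,"ay":0,"az":0,"tx":0,"ty":0,"tz":0,"gripper":0}]}}

```text
time: 24.6
eef_pos: [0.4407, 0.2227, 0.3933]
eef_rot: [0.0, 0.715, 0.699, -0.0]
ft_force: [-1.3, -0.7, -7.9]
opening: 0.0196
finger_force: 122.0
```

```bash
python3 m.py 3
```

```text
t 24.700 s 0.33 v 0.0 mm/s | alt [-1.8526 -1.8719 -1.8735] scores [0.9782 0.8862] 
 s: [0.3271 0.3209 0.3289] tilt(x,y) mrad [-0.4779 -0.023 ] pos [0.4408 0.2227 0.3933] yaw q [ 0.0002  0.7152  0.6989 -0.0002] F [-1.0692  0.2687 -6.6695] op 0.019558732861019494 ff 122.04425811767578
```

>>> {"op": "drive_tool", "data": {"motion": [{"ax":0,"ay":0,"az":0,"tx":0,"ty":0,"tz":0.3,"gripper":0},{"ax":0,"ay":0,"az":0,"tx":0,"ty":0,"tz":0,"gripper":0}]}}

```text
time: 25.0
eef_pos: [0.4407, 0.2227, 0.3933]
eef_rot: [0.0, 0.715, 0.699, -0.0]
ft_force: [-2.1, -0.5, -2.4]
opening: 0.0201
finger_force: 122.4
```

```bash
python3 m.py 3
```

```text
t 25.100 s 0.32 v 0.0 mm/s | alt [-1.8707 -1.8645 -1.8524] scores [0.9783 0.8854] 
 s: [0.3241 0.3197 0.326 ] tilt(x,y) mrad [-0.4032  0.2854] pos [0.4407 0.2227 0.3933] yaw q [ 0.0002  0.7152  0.6989 -0.    ] F [-2.6145 -1.117  -1.3812] op 0.01970115770755944 ff 122.48718738555908
```

>>> {"op": "drive_tool", "data": {"motion": [{"ax":0,"ay":0,"az":0,"tx":0,"ty":0,"tz":0.3,"gripper":0},{"ax":0,"ay":0,"az":0,"tx":0,"ty":0,"tz":0,"gripper":0}]}}

```text
time: 25.4
eef_pos: [0.4407, 0.2227, 0.3933]
eef_rot: [0.0, 0.715, 0.699, 0.0]
ft_force: [-4.4, -1.4, 4.0]
opening: 0.0199
finger_force: 123.5
```

```bash
python3 m.py 3
```

```text
t 25.500 s 0.34 v -0.0 mm/s | alt [-1.8427 -1.8417 -1.8284] scores [0.9783 0.8861] 
 s: [0.3441 0.3427 0.3414] tilt(x,y) mrad [-0.3301  0.6836] pos [0.4406 0.2227 0.3933] yaw q [0.0003 0.7152 0.6989 0.0001] F [-5.2485 -1.0199  5.046 ] op 0.019843470749730703 ff 123.53135347366333
```

>>> {"op": "drive_tool", "data": {"motion": [{"ax":0,"ay":0,"az":0,"tx":0,"ty":0,"tz":-0.2,"gripper":0},{"ax":0,"ay":0,"az":0,"tx":0,"ty":0,"tz":0,"gripper":0},{"ax":0,"ay":0,"az":0,"tx":0,"ty":0,"tz":0,"gripper":0}], "force": 20}}

```text
time: 25.92
eef_pos: [0.4407, 0.2227, 0.3933]
eef_rot: [0.0, 0.715, 0.699, 0.0]
ft_force: [-5.0, -0.7, 5.5]
opening: 0.0199
finger_force: 123.6
```

>>> {"op": "drive_tool", "data": {"motion": [{"ax":0,"ay":0,"az":0,"tx":0,"ty":0,"tz":0,"gripper":0.27},{"ax":0,"ay":0,"az":0,"tx":0,"ty":0,"tz":0,"gripper":0.35},{"ax":0,"ay":0,"az":0,"tx":0,"ty":0,"tz":0,"gripper":0.5},{"ax":0,"ay":0,"az":0,"tx":0,"ty":0,"tz":0,"gripper":0.7},{"ax":0,"ay":0,"az":0,"tx":0,"ty":0,"tz":0,"gripper":0.9},{"ax":0,"ay":0,"az":0,"tx":0,"ty":0,"tz":0,"gripper":1},{"ax":0,"ay":0,"az":0,"tx":0,"ty":0,"tz":0,"gripper":1},{"ax":0,"ay":0,"az":0,"tx":0,"ty":0,"tz":0,"gripper":1}]}}

```text
time: 26.92
eef_pos: [0.4408, 0.2227, 0.3928]
eef_rot: [0.0, 0.715, 0.699, -0.0]
ft_force: [-0.7, 0.8, -0.7]
opening: 0.0854
finger_force: 0.0
```

```bash
python3 m.py 4
```

```text
t 27.075 s 0.38 v -0.0 mm/s | alt [-1.8526 -1.8512 -1.8614 -1.8646] scores [0.9798 0.8883] 
 s: [0.3867 0.3904 0.3859 0.3837] tilt(x,y) mrad [-0.502  -0.0712] pos [0.4408 0.2227 0.3929] yaw q [ 0.0002  0.7153  0.6989 -0.0002] F [-0.0257  0.5004 -0.287 ] op 0.08550014036209655 ff 0.0
```

Released, and the tray is still at s ≈ 0.4 mm. I'll retreat straight up.

>>> {"op": "drive_tool", "data": {"motion": [{"ax":0,"ay":0,"az":0,"tx":0,"ty":0,"tz":-5,"gripper":1},{"ax":0,"ay":0,"az":0,"tx":0,"ty":0,"tz":-10,"gripper":1},{"ax":0,"ay":0,"az":0,"tx":0,"ty":0,"tz":-12,"gripper":1},{"ax":0,"ay":0,"az":0,"tx":0,"ty":0,"tz":-12,"gripper":1},{"ax":0,"ay":0,"az":0,"tx":0,"ty":0,"tz":-12,"gripper":1},{"ax":0,"ay":0,"az":0,"tx":0,"ty":0,"tz":-12,"gripper":1},{"ax":0,"ay":0,"az":0,"tx":0,"ty":0,"tz":-12,"gripper":1},{"ax":0,"ay":0,"az":0,"tx":0,"ty":0,"tz":-5,"gripper":1},{"ax":0,"ay":0,"az":0,"tx":0,"ty":0,"tz":0,"gripper":1},{"ax":0,"ay":0,"az":0,"tx":0,"ty":0,"tz":0,"gripper":1}]}}

```text
time: 28.38
eef_pos: [0.4408, 0.2228, 0.4724]
eef_rot: [-0.0, 0.715, 0.699, -0.001]
ft_force: [-0.3, 0.3, -0.0]
opening: 0.0853
finger_force: 0.0
```

Run:
```python
import track
from track import *
o=observe()
# caddy now fixed in the world at the released TCP pose; rebuild camera-from-caddy
T=np.eye(4);T[:3,:3]=R.from_euler("z",-1.594).as_matrix();T[:3,3]=[.4408,.2227,.045]
track.CC=camera_model("wrist")["camera_from_world"]@T
import m
for i in range(4): print(observe()["time"],m.s_of(snapshot("wrist")),o["eef_pos"],o["ft_force"])
```

```text
28.375 [(np.float32(153.42102), np.float32(0.0881261)), (np.float32(-0.23471832), np.float32(0.32119513))] [0.4408 0.2228 0.4724] [-0.2946  0.3359 -0.0438]
28.425 [(np.float32(153.1001), np.float32(0.09989677)), (np.float32(-0.23749161), np.float32(0.32531658))] [0.4408 0.2228 0.4724] [-0.2946  0.3359 -0.0438]
28.475 [(np.float32(152.11098), np.float32(0.08889077)), (np.float32(-0.25889587), np.float32(0.32083333))] [0.4408 0.2228 0.4724] [-0.2946  0.3359 -0.0438]
28.525 [(np.float32(151.32362), np.float32(0.085745044)), (np.float32(-0.52381516), np.float32(0.31265754))] [0.4408 0.2228 0.4724] [-0.2946  0.3359 -0.0438]
```

Run:
```python
import track,m
from track import *
T=np.eye(4);T[:3,:3]=R.from_euler("z",-1.594).as_matrix();T[:3,3]=[.4408,.2227,.045]
track.CC=camera_model("wrist")["camera_from_world"]@T
for i in range(4): print(observe()["time"],m.s_of(snapshot("wrist")))
```

```text
28.575 [(np.float32(0.21614075), np.float32(0.9766479)), (np.float32(-2.0580826), np.float32(0.9030953))]
28.625 [(np.float32(0.21562195), np.float32(0.9773123)), (np.float32(-2.0661125), np.float32(0.9005854))]
28.675 [(np.float32(0.22255707), np.float32(0.9769446)), (np.float32(-2.0002213), np.float32(0.901319))]
28.725 [(np.float32(0.21198273), np.float32(0.9770873)), (np.float32(-2.017376), np.float32(0.9009455))]
```

The tray is still and centred, the caddy is on the riser and the gripper is clear. Handing in.

```bash
python3 -c "
from bench import *
print(close_job())"
```

```text
the job is handed in; nothing more can be done
None
```

The caddy is on the riser (measured within about 3 mm of centre) and released, and its inner tray is standing still within 1 mm of the middle; I handed the job in at about 29 s, but the hand-in gave no verdict.

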